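# Run spacer tubes under the ionising bar and hang them on the tree

### The arm

A 6-joint arm with a two-finger parallel gripper is mounted at the origin on a cart in front of the work surface, level with it; the furniture and walls round the work are solid. World frame = base frame: x ahead of the robot, y to its left, z up, the work surface at z = 0. Lengths are in mm, angles in rad, forces in N, time in s.
With the tool pointing down it reaches from about 400 to 925 mm from the base axis. Payload 3.4 kg.
Tool frame: the origin (TCP) lies at the very end of the fingers, on their centre line; the grasp point (between the pads) lies 19 mm behind it (arm.pinch_z is the z of the grasp point in the tool frame, in mm); z points along the fingers, y is the line along which they close (so a half turn about z gives the same grasp; the last joint's range is limited). The gripper opens to 85 mm and grips with 20 to 120 N. Pads are 22 mm wide; open, the fingers measure 114 mm over their backs; the gripper's body (76 mm by 85 mm) begins 54 mm behind the grasp point. The pads swing forward as they close: fully open they stand 13 mm farther back than shut.
Start: joints at [-1.407, 0.307, 1.506, -0, 1.328, -0.073], TCP at [134.866, -558.965, 231.305] pointing down, gripper open.
Joint ranges: [-3.12, 3.12], [-1.05, 2.28], [0.14, 2.33], [-1.42, 4.57], [0.1, 2.73], [-2.68, 2.68]. Speed limits (rad/s): [2.57, 2.57, 3.14, 3.14, 3.14, 3.14].

### API

Orientations are given as a 3x3 rotation matrix whose columns are the frame's x, y, z axes.
In Python, from cell import arm, optics, hand_in, finder gives the robot as it stands.
- The arm moves only by the tool arm_command, never from a script. Its argument "commands" is a list of rows, each an object of numbers: "fingers": the finger opening in mm, from 0 to 85.4; "dx", "dy", "dz": the shift along the tool's x, y, z in mm; "twist": the turn about the tool's z in degrees. A call has 1 to 20 rows; each row is the pose to reach, as a shift and turn from the pose commanded when the call began, along the tool's axes at that moment; what a row does not reach only later rows make up. A row lasts 1/12 s, in which the tool goes at most 41.7 mm and 7.16 degrees, less where a joint would pass 70% of its speed; a pose out of reach is approached as far as the arm can. A call with a gripper value outside its range is refused whole. The fingers move at their own pace and stop on an object; "squeeze" is the grip in N (left out, the last holds). Time passes only in rows, so rows that repeat a pose let the fingers close. It gives the time, the measured TCP pose, the force, the opening and the grip force at its end, in the units of the state.
- arm.get_state(): the state, without advancing time (a new reading comes with each control period).
- optics.snapshot(name): name is "scene" or "top"; returns the picture (384x512x3 uint8, red, green, blue); there is no depth.
- optics.calibration(name): a dict with "intrinsics" (3x3 intrinsics, pixels), "R" (3x3) and "t" (3): a world point X has camera coordinates R X + t. Camera axes: x right, y down, z forward; pixel columns grow to the right and rows downward; lengths in mm; the calibration is good to about 2 mm. A picture is of the moment at which its call begins. calibration takes no time and is no camera call.
- hand_in(): hands the job in; it is judged then, once.
Trained networks look in the newest picture that a camera, given by its name, has taken for a name from the list of things; names that differ only in an ending like _2 or _b are one class to them, and where a whole thing is asked for, a point or a joint stands for the part that bears it (a point fixed in the world has none). Each returns a list of dicts, best first, with "score" (0 to 1); they miss things now and then, are a little off and sometimes report something else, mostly with a low value. They report only what shows in the picture. A call takes as long as a camera call. They do not tell look-alikes from the thing itself.
- finder.find_in(camera, target): "at" ([x, y, z] in mm, in the coordinates of the camera as it stood for that picture, good to about 4 mm: the middle of the surface that is visible of it).
- finder.masks_of(camera, target): "region" (384x512 bool, what is visible of it).
The state is a dict: "time_s": time; "joints": joint angles; "qd": joint speeds; "effort": joint torques, N m; "position": TCP position; "eef_rot": TCP orientation; "wrist_force": force on the tool from outside, world axes, zero at the start; "torque": the same for the moment, N m; "grip_width": opening from 0.0 (shut) to 1.0 (fully open); "grip_force": force on a finger pad.
Only numpy, scipy, OpenCV 4.12 (cv2) and the standard library are available. Lean on these libraries where they do the work, as an engineer would, in place of code of your own. Each camera call takes 0.05 s, during which the arm holds its last target. There are 200 camera calls.

### The job

Take the paddle by its grip and use its blade to roll every spacer tube gently along its lane, under the ionising bar, to the stop at the far end; keep the fingers off a tube until it is past the bar, and bring all of them through before hanging any. Then stand the paddle back on the bench off the track and hang each tube on a free branch of the tree rack, one tube to a branch, turning the rack by its top knob to bring free branches round to you. Leave the jar, bottle and objective case where they stand.

Things in the scene. Friction and masses are not known exactly. Their poses are not given: they have to be found in the camera images.
- track: fixed roll track on the bench, 134 x 300 mm; origin under its centre, its y runs along the lanes from entry to exit, x across. Three lanes, centre lines at x = -40, 0, +40 mm, floor 8 mm above the bench, 34 mm wide between rails 8 mm high over the floor. An 8 mm high stop lip ends the lanes at y = +132 mm (a tube against it has its centre at y = +116 mm); a same lip at the entry, y = -147 mm
- tube_1: loose aluminium spacer tube, 40 mm outside diameter, 28 mm bore right through, 28 mm long, 50 g. Origin at its centre, x along its axis. It starts lying on its side on the entry half of one of the track's lanes, axis across the lane, so that it rolls along the lane (its centre then 28 mm above the bench); absent in some starts
- tube_2: loose aluminium spacer tube, 40 mm outside diameter, 28 mm bore right through, 28 mm long, 50 g. Origin at its centre, x along its axis. It starts lying on its side on the entry half of one of the track's lanes, axis across the lane, so that it rolls along the lane (its centre then 28 mm above the bench); absent in some starts
- tube_3: loose aluminium spacer tube, 40 mm outside diameter, 28 mm bore right through, 28 mm long, 50 g. Origin at its centre, x along its axis. It starts lying on its side on the entry half of one of the track's lanes, axis across the lane, so that it rolls along the lane (its centre then 28 mm above the bench); absent in some starts
- paddle: loose paddle, 90 g, standing on the bench. Origin under its grip, z up, x points to the blade. Grip: upright block 36 x 16 mm (pinch across y), top 62 mm up, over a foot 44 x 34 x 8 mm. A 10 mm wide bar at 18 to 30 mm height runs to a blade 34 mm wide and 30 mm high (0 to 30 mm up), front face at x = +153 mm. Lift it some 21 mm to clear rails and lips
- bar (a point): middle of the ionising bar's underside, 66 mm above the bench, at y = +20 mm on the track; the bar is 24 mm deep along the lanes, its top 88 mm above the bench, posts outside the lanes at x = -76 and +76 mm
- tree_rotor (a joint): angle of the tree rack's head about its upright mast, rad, anticlockwise from above; turns either way between -6.2 and 6.2, with slight friction (0.06 N m), and stays where it is left. Four branches 90 degrees apart; one is taken by a tube that is fixed on it and is no job of yours
- knob (a point): middle of the round knob on top of the tree rack, on its turning axis; 30 mm diameter, 22 mm high (150 to 172 mm above the bench); the head turns with it
- branch_1 (a point): free branch of the tree rack: point on the branch's axis 56 mm out from the mast and 130 mm above the bench. The branch is an 8 mm rod with a 12 mm ball at its tip, running radially from the drum (radius 28 mm) to radius 82 mm, rising 8 degrees outwards. 90 degrees anticlockwise from the taken branch, as seen from above
- branch_2 (a point): free branch of the tree rack: point on the branch's axis 56 mm out from the mast and 130 mm above the bench. The branch is an 8 mm rod with a 12 mm ball at its tip, running radially from the drum (radius 28 mm) to radius 82 mm, rising 8 degrees outwards. Straight across from the taken branch, as seen from above
- branch_3 (a point): free branch of the tree rack: point on the branch's axis 56 mm out from the mast and 130 mm above the bench. The branch is an 8 mm rod with a 12 mm ball at its tip, running radially from the drum (radius 28 mm) to radius 82 mm, rising 8 degrees outwards. 90 degrees clockwise from the taken branch, as seen from above
- pin_jar: bystander: clear jar of pins, 61 mm wide, 86 mm high; origin under its centre
- dropper_bottle: bystander: brown dropper bottle, 34 mm wide, 102 mm high; origin under its centre
- objective_case: bystander: round objective case, 36 mm wide, 62 mm high; origin under its centre
Things that resemble listed ones, but are neither listed nor needed, are in the scene too. What is shaped like the tube_2 but blue or orange is not meant.

How it is judged:
By the outcome, as a careful person would: the job done as asked, in the order asked, and still so for the second after the job is handed in, with the robot touching nothing.
Of tube_1, tube_2, tube_3 only 2 to 3 are there at a start; the rules pass over those that are not, and their reading is None.
At some moment in a run one of paddle may be knocked a few centimetres aside while the robot is not near it.
Once in a run the grip may slacken for a moment while it holds something.
It also fails if it takes over 210 s, if anything falls off the work surface, if the arm or the gripper's body presses on something with over 40 N, if the wrist force passes 120 N, or if a joint passes its speed limit or range.

## Working session

There is one attempt and no reset: what is moved stays moved. The work goes in short steps, Python scripts to look and compute and a tool call to move; the robot and the scene stay as the last step left them, time stands still between calls to the robot, and variables do not carry over. Pictures are saved under pics/ and viewed, at most 18 in all, crops included, and the job is handed in when it is done.

Besides the shell and the picture viewer there is one more tool, called after "Request:" by a JSON object that holds its "op" and its "data". arm_command: Moves the arm, as the interface text tells. Its arguments: {"type":"object","properties":{"commands":{"type":"array"},"squeeze":{"type":"number"}},"required":["commands"]}

```bash
mkdir -p pics; ls
cat > h.py <<'E'
import numpy as np, cv2
from cell import arm, optics, hand_in, finder
def snap(cam,name):
    im=optics.snapshot(cam); cv2.imwrite(f'pics/{name}.png',im[:,:,::-1]); return im
def w(cam,p):
    c=optics.calibration(cam); return np.array(c['R']).T@(np.array(p)-np.array(c['t']))
def pix2w(cam,uv,z):
    c=optics.calibration(cam); R=np.array(c['R']);t=np.array(c['t'])
    d=R.T@np.linalg.inv(np.array(c['intrinsics']))@np.array([uv[0],uv[1],1.]); o=-R.T@t
    return o+d*(z-o[2])/d[2]
def proj(cam,X):
    c=optics.calibration(cam); p=np.array(c['intrinsics'])@(np.array(c['R'])@np.array(X)+np.array(c['t'])); return p[:2]/p[2]
def find(cam,t,n=6):
    for r in finder.find_in(cam,t)[:n]:
        X=w(cam,r['at']); print(cam,t,round(r['score'],2),X.round(0),proj(cam,X).round(0))
def st():
    s=arm.get_state(); print(round(s['time_s'],2),np.round(s['position'],1),np.round(s['eef_rot'],3).tolist(),np.round(s['wrist_force'],1),round(s['grip_width'],3),round(s['grip_force'],1))
E
python3 - <<'E'
from h import *
st()
for cam in('scene','top'):
    snap(cam,cam+'0')
    c=optics.calibration(cam); print((-np.array(c['R']).T@np.array(c['t'])).round(0))
    for t in('track','tube_1','paddle','knob','branch_1','pin_jar','dropper_bottle','objective_case'): find(cam,t)
E
```

```text
pics
0.0 [ 134.7 -558.2  230.4] [[0.972, 0.235, -0.0], [0.235, -0.972, 0.002], [0.0, -0.002, -1.0]] [-0.8  0.1 -0.7] 1.003 0.0
[  42. -811.  784.]
scene track 0.85 [ 490. -100.   10.] [243. 237.]
scene tube_1 0.79 [ 373. -252.   27.] [236. 283.]
scene tube_1 0.61 [ 609. -102.   23.] [275. 220.]
scene tube_1 0.58 [ 476. -163.   40.] [251. 244.]
scene tube_1 0.5 [ 517. -161.   37.] [262. 239.]
scene tube_1 0.43 [626.  16.  20.] [258. 200.]
scene paddle 0.75 [ 436. -329.   28.] [274. 292.]
scene paddle 0.24 [489. -96.   5.] [242. 238.]
scene pin_jar 0.65 [ 622. -426.   63.] [357. 276.]
scene dropper_bottle 0.73 [670. -44.  48.] [280. 198.]
scene objective_case 0.5 [ 662. -209.   44.] [311. 228.]
[ 319.  -49. 1219.]
top track 0.67 [482. -39.  10.] [248. 221.]
top tube_1 0.72 [451. 191.  35.] [172. 232.]
top tube_1 0.69 [ 521. -149.   48.] [283. 205.]
top tube_1 0.69 [ 373. -252.   35.] [320. 254.]
top tube_1 0.57 [611. -97.  34.] [265. 178.]
top tube_1 0.44 [ 482. -158.   43.] [287. 218.]
top paddle 0.75 [ 447. -319.   30.] [340. 228.]
top knob 0.59 [602. 211. 143.] [158. 175.]
top knob 0.17 [669. -36.  63.] [245. 158.]
top branch_1 0.7 [599. 216. 139.] [156. 177.]
top pin_jar 0.72 [ 631. -408.   85.] [369. 164.]
top dropper_bottle 0.56 [666. -38.  64.] [246. 159.]
top objective_case 0.65 [ 662. -199.   60.] [298. 159.]
```

Run:
```python
import cv2
a=cv2.imread('pics/top0.png')[120:290,130:400]; cv2.imwrite('pics/top0c.png',cv2.resize(a,None,fx=2.95,fy=2.95,interpolation=3))
a=cv2.imread('pics/scene0.png')[120:350,160:420]; cv2.imwrite('pics/scene0c.png',cv2.resize(a,None,fx=2.6,fy=2.6,interpolation=3))
```

```text
(no output)
```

View pics/top0c.png

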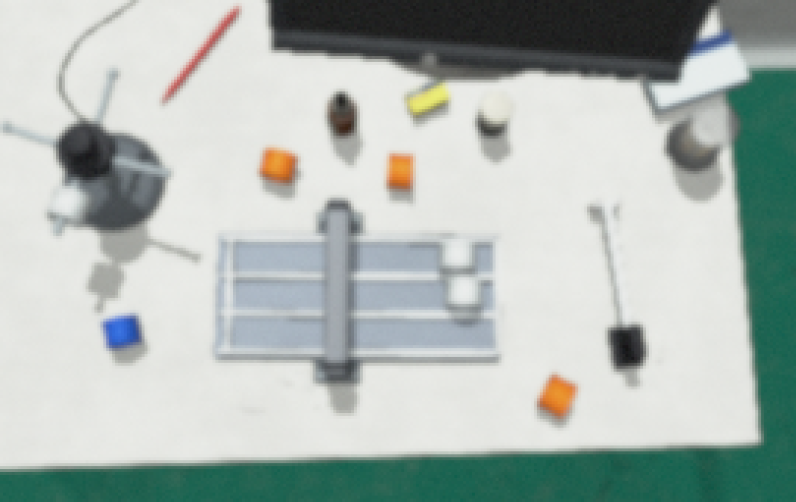

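View pics/scene0c.png

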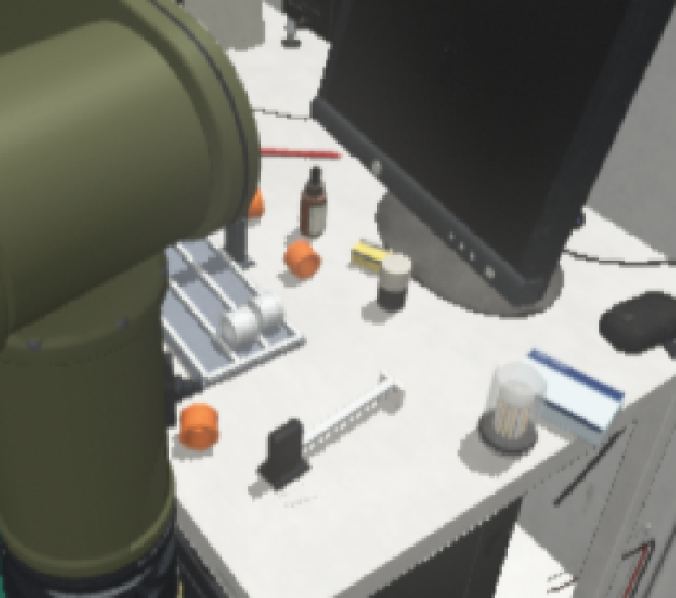

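The top view shows the track with lanes along world y and its entry at the right. White tubes are on the +40 lane (crop 459,255) and the 0 lane (463,291), and the paddle grip is at (626,345) with its blade pointing to +x. The tree is at the left, with its taken branch pointing to −x and a free branch to −y. The blue and orange tubes are decoys. Next I'll fit models to the masks to get poses.

```bash
cat > fit.py <<'E'
from h import *
from scipy.optimize import minimize
def box(x0,x1,y0,y1,z0,z1): return np.array([[x,y,z] for x in(x0,x1) for y in(y0,y1) for z in(z0,z1)],float)
a=np.linspace(0,2*np.pi,24,endpoint=False)
def cylz(r,z0,z1,cx=0): return np.array([[cx+r*np.cos(t),r*np.sin(t),z] for t in a for z in(z0,z1)])
TUBE=[np.array([[x,20*np.cos(t),20*np.sin(t)] for t in a for x in(-14,14)])]
PAD=[box(-18,18,-8,8,0,62),box(-22,22,-17,17,0,8),box(0,150,-5,5,18,30),box(149,153,-17,17,0,30)]
TRK=[box(-67,67,-150,150,0,16),box(-70,70,8,32,66,88),box(-82,-70,8,32,0,88),box(70,82,8,32,0,88)]
def render(cam,parts,p,z=0,S=4):
    c,s=np.cos(p[2]),np.sin(p[2]); R=np.array([[c,-s,0],[s,c,0],[0,0,1]])
    k=optics.calibration(cam);K=np.array(k['intrinsics']);m=np.zeros((384*S,512*S),np.uint8)
    for P in parts:
        q=(P@R.T+[p[0],p[1],z])@np.array(k['R']).T+np.array(k['t']); q=q@K.T; q=q[:,:2]/q[:,2:]
        h=cv2.convexHull((((q+.5)*S-.5)*16).astype(np.int32)); cv2.fillConvexPoly(m,h,255,shift=4)
    return cv2.resize(m,(512,384),interpolation=cv2.INTER_AREA)/255.
def fit(obs,parts,p0,z=0):
    def cost(p):
        e=0
        for cam,M in obs.items():
            r=render(cam,parts,p,z); e+=1-np.minimum(r,M).sum()/np.maximum(r,M).sum()
        return e
    sim=np.array([p0]*4,float); sim[1,0]+=8; sim[2,1]+=8; sim[3,2]+=.08
    r=minimize(cost,p0,method='Nelder-Mead',options=dict(initial_simplex=sim,xatol=.05,fatol=1e-5,maxiter=150)); return r.x,r.fun
def mask(cam,t,near):
    best=None
    for r in finder.masks_of(cam,t):
        M=np.array(r['region']).astype(float)
        if M.sum()==0: continue
        v,u=np.nonzero(M); d=np.hypot(u.mean()-near[0],v.mean()-near[1])
        if best is None or d<best[0]: best=(d,M,r['score'],(u.mean(),v.mean(),M.sum()))
    if best: print(cam,t,round(best[0],1),round(best[2],2),np.round(best[3],1))
    return best[1] if best and best[0]<12 else None
E
python3 - <<'E'
from fit import *
print(arm.pinch_z)
snap('top','t1');snap('scene','s1')
M=mask('top','track',(248,221)); np.save('mt',M); print('track',fit({'top':M},TRK,[480,-45,0]))
o={c:mask(c,'paddle',n) for c,n in(('top',(340,228)),('scene',(274,292)))}
print('pad',fit(o,PAD,[420,-320,.1])); print('padtop',fit({'top':o['top']},PAD,[420,-320,.1]))
for n,p in(((286,206),[521,-150,0]),((287,218),[482,-155,0])):
    M=mask('top','tube_1',n)
    if M is not None: print('tube',fit({'top':M},TUBE,p,28))
M=mask('top','knob',(158,175));
E
```

```text
-18.700000000000003
top track 0.4 0.71 [ 248.3  220.8 4160. ]
track (array([ 4.82333766e+02, -4.86181658e+01, -6.20340543e-02]), np.float64(0.11761572867193582))
top paddle 7.1 0.94 [340.3 220.9 360. ]
scene paddle 10.2 0.64 [282.4 286.2 552. ]
pad (array([ 4.21357265e+02, -3.28335507e+02,  8.16910008e-02]), np.float64(0.4480178006137929))
padtop (array([ 4.22897054e+02, -3.28025452e+02,  7.78152059e-02]), np.float64(0.18301415331829118))
top tube_1 58.1 0.62 [318.8 253.9 140. ]
top tube_1 48.0 0.62 [318.8 253.9 140. ]
top knob 2.1 0.97 [156.2 176.2 727. ]
```

Run:
```python
from fit import *
im=cv2.imread('pics/t1.png'); big=cv2.resize(im,None,fx=6,fy=6,interpolation=3)
def ov(parts,p,z,col):
    r=(render('top',parts,p,z)*255).astype(np.uint8); r=cv2.resize(r,None,fx=6,fy=6,interpolation=1)
    c,_=cv2.findContours((r>127).astype(np.uint8),0,2); cv2.drawContours(big,c,-1,col,1)
T=[482.3,-48.6,-.062]; ov(TRK,T,0,(0,0,255)); ov(PAD,[423,-328,.078],0,(255,0,0))
c,s=np.cos(T[2]),np.sin(T[2])
for lx,ly in((40,-108),(0,-108)):
    ov(TUBE,[T[0]+c*lx-s*ly,T[1]+s*lx+c*ly,T[2]],28,(0,160,0))
    # lane lines at floor
for lx in(-40,0,40):
    q=[proj('top',[T[0]+c*lx-s*ly,T[1]+s*lx+c*ly,8]) for ly in(-147,132)]
    q=[tuple(int(v) for v in (np.array(a)+.5)*6) for a in q]; cv2.line(big,*q,(255,0,255),1)
cv2.imwrite('pics/ov1.png',big[6*180:6*260,6*200:6*333])
```

```text
(no output)
```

View pics/ov1.png

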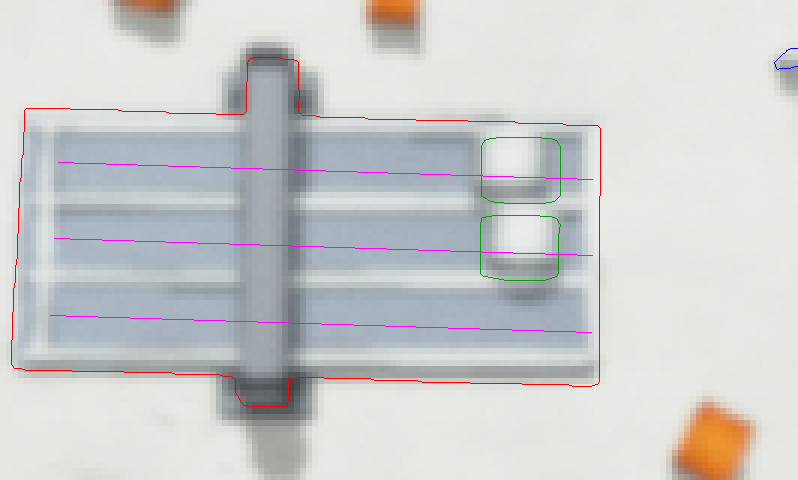

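```bash
cat > trk.py <<'E'
from fit import *
im=cv2.imread('pics/t1.png').astype(float); b=im[:,:,0]-im[:,:,2]
s=np.clip((b-8)/15,0,1); W=np.zeros(b.shape); W[190:250,198:306]=1
W[:,238:254]=0; W[190:228,278:296]=0   # bar, tubes
def R3(p): return sum(render('top',[box(x-17,x+17,-145,130,8,8.1)],p) for x in(-40,0,40))
f=lambda p:(W*(np.clip(R3(p),0,1)-s)**2).sum()
sim=np.array([[482,-48,-.045]]*4); sim[1,0]+=6;sim[2,1]+=6;sim[3,2]+=.04
r=minimize(f,sim[0],method='Nelder-Mead',options=dict(initial_simplex=sim,xatol=.02,fatol=1e-3)); print(r.x,r.fun,f([482.3,-48.6,-.062]))
T=r.x
# tubes: bright low-saturation pixels inside the region
big=cv2.resize(im.astype(np.uint8),None,fx=6,fy=6,interpolation=3)
def ov(parts,p,z,col):
    r=(render('top',parts,p,z)*255).astype(np.uint8); r=cv2.resize(r,None,fx=6,fy=6,interpolation=1)
    c,_=cv2.findContours((r>127).astype(np.uint8),0,2); cv2.drawContours(big,c,-1,col,1)
for x in(-40,0,40): ov([box(x-17,x+17,-145,130,8,8.1)],T,0,(0,0,255))
c,s_=np.cos(T[2]),np.sin(T[2])
for lx,ly in((40,-100),(0,-105)): ov(TUBE,[T[0]+c*lx-s_*ly,T[1]+s_*lx+c*ly,T[2]],28,(0,160,0))
ov(PAD,[423,-328,.078],0,(255,0,0))
cv2.imwrite('pics/ov2.png',big[6*180:6*260,6*220:6*353])
E
python3 trk.py
```

```text
[ 4.86079501e+02 -4.67175227e+01 -3.71389452e-02] 214.47108035371014 325.2529027297194
```

View pics/ov2.png

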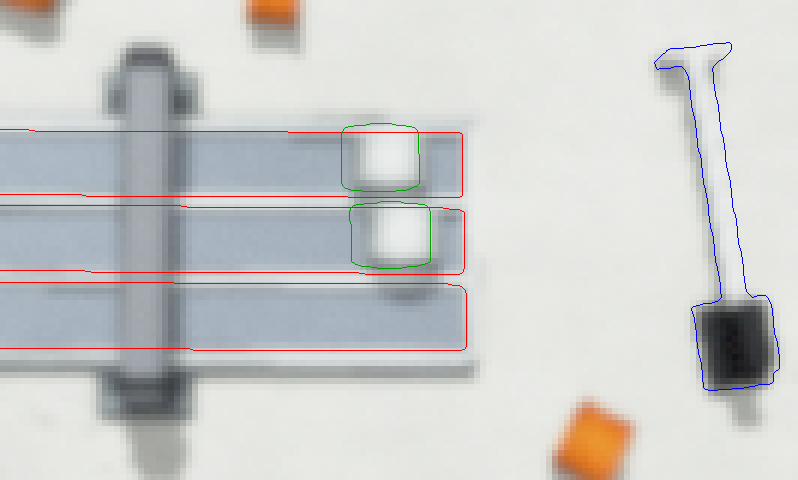

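```bash
cat >> h.py <<'E'
T=np.array([486.1,-46.7,-.037])
def trk(lx,ly):
    c,s=np.cos(T[2]),np.sin(T[2]); return np.array([T[0]+c*lx-s*ly,T[1]+s*lx+c*ly])
def goal(x,y,z,yaw=None):
    "row for TCP goal; yaw = world angle of tool x"
    s=arm.get_state();R=np.array(s['eef_rot']);d=R.T@(np.array([x,y,z])-np.array(s['position']))
    y0=np.arctan2(R[1,0],R[0,0]); tw=0 if yaw is None else -np.degrees((yaw-y0+np.pi)%(2*np.pi)-np.pi)
    print('d',d.round(1),'twist',round(tw,1))
E
python3 -c "
from h import *
goal(423,-328,120,.078)"
```

```text
d [ 334.3 -156.9  111.3] twist 9.1
```

Request:
{"op": "arm_command", "data": {"commands": [{"dx":334,"dy":-156,"dz":110,"twist":9,"fingers":85},{"dx":334,"dy":-156,"dz":110,"twist":9},{"dx":334,"dy":-156,"dz":110,"twist":9},{"dx":334,"dy":-156,"dz":110,"twist":9},{"dx":334,"dy":-156,"dz":110,"twist":9},{"dx":334,"dy":-156,"dz":110,"twist":9},{"dx":334,"dy":-156,"dz":110,"twist":9},{"dx":334,"dy":-156,"dz":110,"twist":9},{"dx":334,"dy":-156,"dz":110,"twist":9},{"dx":334,"dy":-156,"dz":110,"twist":9},{"dx":334,"dy":-156,"dz":110,"twist":9},{"dx":334,"dy":-156,"dz":110,"twist":9},{"dx":334,"dy":-156,"dz":110,"twist":9}]}}

```text
$.commands[1]: bad value
```

```bash
python3 -c "
from fit import *
st(); goal(423,-328,30,.078)
snap('scene','s2'); find('scene','paddle'); snap('top','t2'); find('top','tube_1')
"
```

```text
1.3 [ 134.9 -559.   231.3] [[0.972, 0.235, -0.0], [0.235, -0.972, -0.0], [-0.0, 0.0, -1.0]] [-0.6  0.2 -0. ] 0.998 0.0
d [ 334.3 -156.9  201.3] twist 9.1
scene paddle 0.56 [ 436. -333.   27.] [275. 293.]
top tube_1 0.68 [609. -97.  34.] [265. 179.]
top tube_1 0.53 [ 482. -158.   44.] [287. 218.]
top tube_1 0.46 [ 520. -150.   49.] [284. 205.]
```

View pics/s2.png

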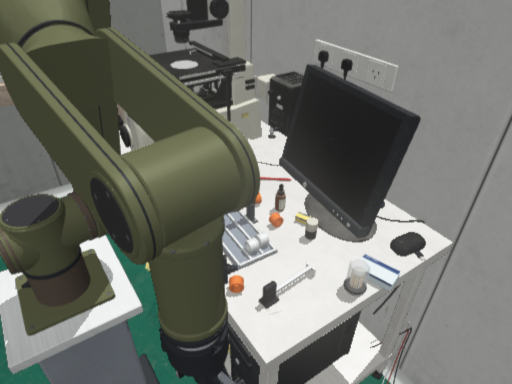

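The picture shows the arm hasn't moved: the call was refused because every row needs all its values. The paddle is still at about (275,293).

Request:
{"op": "arm_command", "data": {"commands": [{"fingers":85,"dx":334,"dy":-157,"dz":110,"twist":9},{"fingers":85,"dx":334,"dy":-157,"dz":110,"twist":9},{"fingers":85,"dx":334,"dy":-157,"dz":110,"twist":9},{"fingers":85,"dx":334,"dy":-157,"dz":110,"twist":9},{"fingers":85,"dx":334,"dy":-157,"dz":110,"twist":9},{"fingers":85,"dx":334,"dy":-157,"dz":110,"twist":9},{"fingers":85,"dx":334,"dy":-157,"dz":110,"twist":9},{"fingers":85,"dx":334,"dy":-157,"dz":110,"twist":9},{"fingers":85,"dx":334,"dy":-157,"dz":110,"twist":9},{"fingers":85,"dx":334,"dy":-157,"dz":110,"twist":9},{"fingers":85,"dx":334,"dy":-157,"dz":110,"twist":9},{"fingers":85,"dx":334,"dy":-157,"dz":110,"twist":9},{"fingers":85,"dx":334,"dy":-157,"dz":110,"twist":9}]}}

```text
time_s: 2.58
position: [422.2, -328.8, 121.6]
eef_rot: [[0.997, 0.079, -0.0], [0.079, -0.997, -0.001], [-0.0, 0.001, -1.0]]
wrist_force: [-0.3, -0.0, 0.7]
grip_width: 0.995
grip_force: 0.0
```

```bash
python3 -c "
from fit import *
st(); goal(423,-328,30,.078)
snap('scene','s3'); find('scene','paddle'); im=snap('top','t3'); find('top','paddle')
a=cv2.imread('pics/s3.png')[200:340,180:380]; cv2.imwrite('pics/s3c.png',cv2.resize(a,None,fx=4,fy=4,interpolation=3))
"
```

```text
2.58 [ 422.2 -328.8  121.6] [[0.997, 0.079, -0.0], [0.079, -0.997, -0.001], [-0.0, 0.001, -1.0]] [-0.3 -0.   0.7] 0.995 0.0
d [ 0.8 -0.8 91.6] twist 0.1
scene paddle 0.74 [ 438. -328.   28.] [274. 291.]
top paddle 0.54 [ 513. -317.   31.] [338. 207.]
```

View pics/s3c.png

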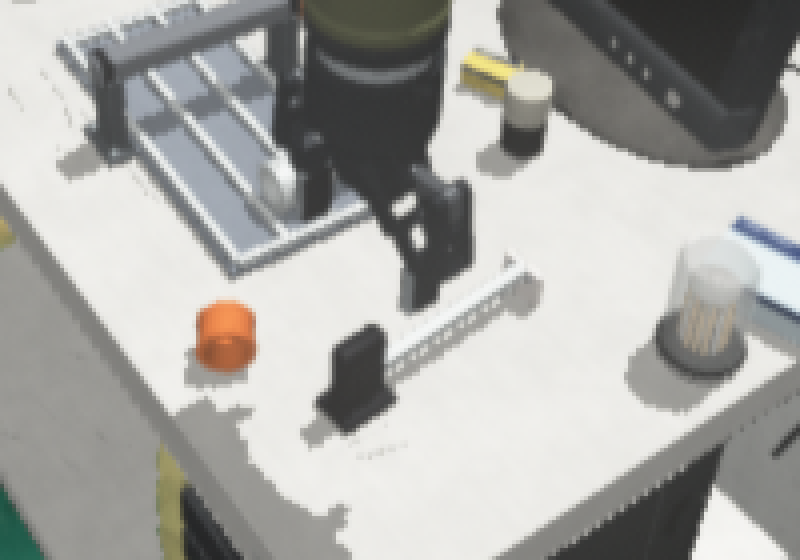

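The open gripper hangs above the grip block at about crop (360,370), and the orange decoy is clear of it. Next I'll descend and grip.

Request:
{"op": "arm_command", "data": {"commands": [{"fingers":85,"dx":1,"dy":-1,"dz":30,"twist":0},{"fingers":85,"dx":1,"dy":-1,"dz":60,"twist":0},{"fingers":85,"dx":1,"dy":-1,"dz":92,"twist":0},{"fingers":85,"dx":1,"dy":-1,"dz":92,"twist":0},{"fingers":85,"dx":1,"dy":-1,"dz":92,"twist":0},{"fingers":8,"dx":1,"dy":-1,"dz":92,"twist":0},{"fingers":8,"dx":1,"dy":-1,"dz":92,"twist":0},{"fingers":8,"dx":1,"dy":-1,"dz":92,"twist":0},{"fingers":8,"dx":1,"dy":-1,"dz":92,"twist":0},{"fingers":8,"dx":1,"dy":-1,"dz":92,"twist":0},{"fingers":8,"dx":1,"dy":-1,"dz":92,"twist":0},{"fingers":8,"dx":1,"dy":-1,"dz":92,"twist":0},{"fingers":8,"dx":1,"dy":-1,"dz":92,"twist":0},{"fingers":8,"dx":1,"dy":-1,"dz":92,"twist":0},{"fingers":8,"dx":1,"dy":-1,"dz":92,"twist":0}], "squeeze": 80}}

```text
time_s: 4.03
position: [424.2, -327.3, 30.3]
eef_rot: [[0.997, 0.08, 0.001], [0.08, -0.997, -0.001], [0.001, 0.001, -1.0]]
wrist_force: [-1.0, 0.6, 6.9]
grip_width: 0.177
grip_force: 78.9
```

Request:
{"op": "arm_command", "data": {"commands": [{"fingers":8,"dx":0,"dy":0,"dz":-20,"twist":0},{"fingers":8,"dx":0,"dy":0,"dz":-40,"twist":0},{"fingers":8,"dx":0,"dy":0,"dz":-60,"twist":0},{"fingers":8,"dx":0,"dy":0,"dz":-65,"twist":-5},{"fingers":8,"dx":0,"dy":0,"dz":-65,"twist":-11},{"fingers":8,"dx":0,"dy":0,"dz":-65,"twist":-17},{"fingers":8,"dx":0,"dy":0,"dz":-65,"twist":-23},{"fingers":8,"dx":0,"dy":0,"dz":-65,"twist":-29},{"fingers":8,"dx":0,"dy":0,"dz":-65,"twist":-35},{"fingers":8,"dx":0,"dy":0,"dz":-65,"twist":-41},{"fingers":8,"dx":0,"dy":0,"dz":-65,"twist":-47},{"fingers":8,"dx":0,"dy":0,"dz":-65,"twist":-53},{"fingers":8,"dx":0,"dy":0,"dz":-65,"twist":-59},{"fingers":8,"dx":0,"dy":0,"dz":-65,"twist":-65},{"fingers":8,"dx":0,"dy":0,"dz":-65,"twist":-71},{"fingers":8,"dx":0,"dy":0,"dz":-65,"twist":-77},{"fingers":8,"dx":0,"dy":0,"dz":-65,"twist":-83},{"fingers":8,"dx":0,"dy":0,"dz":-65,"twist":-83},{"fingers":8,"dx":0,"dy":0,"dz":-65,"twist":-83}]}}

```text
time_s: 5.62
position: [423.4, -326.7, 94.2]
eef_rot: [[0.045, 0.999, -0.0], [0.999, -0.045, 0.0], [0.0, -0.0, -1.0]]
wrist_force: [0.4, -0.2, -1.4]
grip_width: 0.174
grip_force: 78.1
```

```bash
python3 -c "
from fit import *
st(); g=trk(40,-298); print(g); goal(*g,95,np.pi/2+T[2]); print(np.round(arm.get_state()['joints'],2))
snap('scene','s4');im=snap('top','t4'); find('top','paddle')
o={c:mask(c,'paddle',n) for c,n in(('top',proj('top',[425,-250,85])),)}
s=arm.get_state()
if o['top'] is not None: print(fit({'top':o['top']},PAD,[424,-327,1.53],65))
a=cv2.imread('pics/t4.png')[170:270,260:390]; cv2.imwrite('pics/t4c.png',cv2.resize(a,None,fx=5,fy=5,interpolation=3))
"
```

```text
5.62 [ 423.4 -326.7   94.2] [[0.045, 0.999, -0.0], [0.999, -0.045, 0.0], [0.0, -0.0, -1.0]] [ 0.4 -0.2 -1.4] 0.174 78.1
[ 515.04913872 -345.97570461]
d [-15.2  92.4  -0.9] twist -0.5
[-0.74  0.4   1.77 -0.    0.98 -0.69]
top paddle 0.49 [ 426. -236.   98.] [317. 234.]
top paddle 5.4 0.75 [315.6 234.4 187. ]
(array([ 423.46788293, -324.65741837,    1.55090962]), np.float64(0.5948465410405044))
```

View pics/t4c.png

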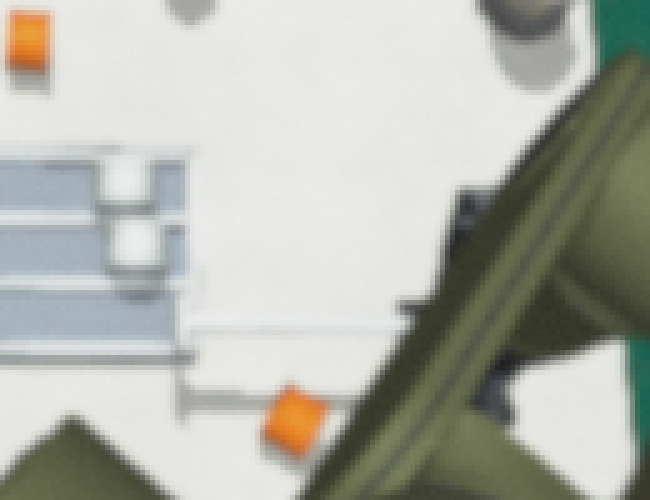

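The held paddle now points along the lanes, with its blade at crop (180,325). Both tubes are undisturbed at (127,180) and (135,240). I'll move it behind the +40 lane and lower it.

Request:
{"op": "arm_command", "data": {"commands": [{"fingers":8,"dx":-15,"dy":20,"dz":0,"twist":-0.5},{"fingers":8,"dx":-15,"dy":45,"dz":0,"twist":-0.5},{"fingers":8,"dx":-15,"dy":70,"dz":0,"twist":-0.5},{"fingers":8,"dx":-15,"dy":92,"dz":0,"twist":-0.5},{"fingers":8,"dx":-15,"dy":92,"dz":10,"twist":-0.5},{"fingers":8,"dx":-15,"dy":92,"dz":20,"twist":-0.5},{"fingers":8,"dx":-15,"dy":92,"dz":30,"twist":-0.5},{"fingers":8,"dx":-15,"dy":92,"dz":38,"twist":-0.5},{"fingers":8,"dx":-15,"dy":92,"dz":38,"twist":-0.5},{"fingers":8,"dx":-15,"dy":92,"dz":38,"twist":-0.5}]}}

```text
time_s: 6.65
position: [513.3, -345.2, 55.2]
eef_rot: [[0.034, 0.999, -0.002], [0.999, -0.034, 0.002], [0.002, -0.002, -1.0]]
wrist_force: [0.1, 0.1, -0.7]
grip_width: 0.172
grip_force: 78.3
```

```bash
python3 -c "
from fit import *
st(); g=trk(40,-200); goal(*g,56,np.pi/2+T[2])
snap('scene','s5');im=snap('top','t5'); find('top','tube_1',4)
print('blade exp',proj('top',[*trk(40,-145),56]))
A=cv2.resize(cv2.imread('pics/t5.png')[180:250,230:330],None,fx=5,fy=5,interpolation=3)
B=cv2.resize(cv2.imread('pics/s5.png')[190:300,200:300],None,fx=3.18,fy=3.18,interpolation=3)
B=B[:350]; A=A[:B.shape[0]]; cv2.imwrite('pics/c5.png',np.hstack([A[:349],B[:349]])[:,:800])
"
```

```text
6.65 [ 513.3 -345.2   55.2] [[0.034, 0.999, -0.002], [0.999, -0.034, 0.002], [0.002, -0.002, -1.0]] [ 0.1  0.1 -0.7] 0.172 78.3
d [97.3  2.  -0.6] twist 0.1
top tube_1 0.52 [621.  29.  36.] [225. 176.]
top tube_1 0.43 [449. 196.  36.] [170. 233.]
blade exp [298.3869633  204.32452415]
```

View pics/c5.png

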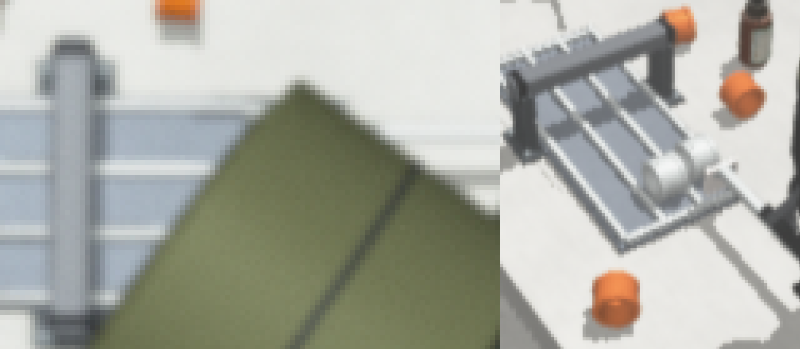

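In the scene view the blade sits right behind the far (+40 lane) tube, at about (710,155). The second tube is at (665,175). I'll roll the first one slowly.

Request:
{"op": "arm_command", "data": {"commands": [{"fingers":8,"dx":5,"dy":1,"dz":0,"twist":0},{"fingers":8,"dx":10,"dy":2,"dz":0,"twist":0},{"fingers":8,"dx":15,"dy":2,"dz":0,"twist":0},{"fingers":8,"dx":18,"dy":2,"dz":0,"twist":0},{"fingers":8,"dx":21,"dy":2,"dz":0,"twist":0},{"fingers":8,"dx":24,"dy":2,"dz":0,"twist":0},{"fingers":8,"dx":27,"dy":2,"dz":0,"twist":0},{"fingers":8,"dx":31,"dy":2,"dz":0,"twist":0},{"fingers":8,"dx":36,"dy":2,"dz":0,"twist":0},{"fingers":8,"dx":41,"dy":2,"dz":0,"twist":0},{"fingers":8,"dx":46,"dy":2,"dz":0,"twist":0},{"fingers":8,"dx":51,"dy":2,"dz":0,"twist":0},{"fingers":8,"dx":56,"dy":2,"dz":0,"twist":0},{"fingers":8,"dx":61,"dy":2,"dz":0,"twist":0},{"fingers":8,"dx":66,"dy":2,"dz":0,"twist":0},{"fingers":8,"dx":71,"dy":2,"dz":0,"twist":0},{"fingers":8,"dx":76,"dy":2,"dz":0,"twist":0},{"fingers":8,"dx":80,"dy":2,"dz":0,"twist":0}]}}

```text
time_s: 8.3
position: [519.6, -265.3, 56.3]
eef_rot: [[0.034, 0.999, -0.0], [0.999, -0.034, 0.0], [0.0, -0.0, -1.0]]
wrist_force: [0.5, 0.4, -1.5]
grip_width: 0.171
grip_force: 81.3
```

```bash
cat > look.py <<'E'
from fit import *
import sys
n=sys.argv[1]; st(); snap('scene','s'+n); snap('top','t'+n)
a=cv2.resize(cv2.imread(f'pics/s{n}.png')[180:300,180:310],None,fx=3,fy=3,interpolation=3)
b=cv2.resize(cv2.imread(f'pics/t{n}.png')[170:260,190:330],None,fx=3,fy=3,interpolation=3)
h=max(a.shape[0],b.shape[0]); P=lambda x:np.pad(x,((0,h-x.shape[0]),(0,0),(0,0)))
cv2.imwrite(f'pics/c{n}.png',np.hstack([P(a),P(b)])[:,:800])
E
python3 look.py 6; python3 -c "
from h import *
goal(*trk(40,-58),56,np.pi/2+T[2])"
```

```text
8.3 [ 519.6 -265.3   56.3] [[0.034, 0.999, -0.0], [0.999, -0.034, 0.0], [0.0, -0.0, -1.0]] [ 0.5  0.4 -1.5] 0.171 81.3
d [159.   -0.8   0.3] twist 0.2
```

View pics/c6.png

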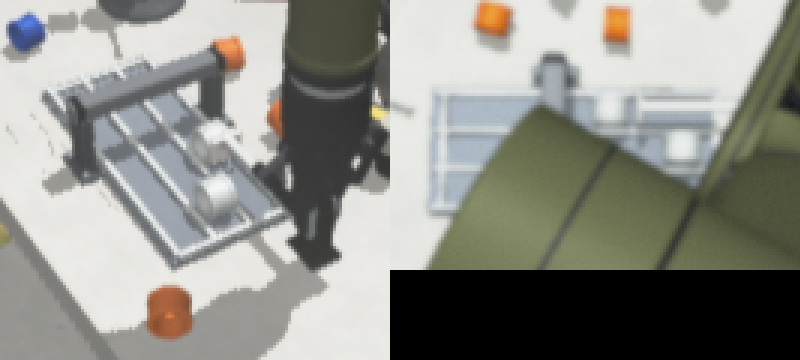

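The far tube is rolling ahead of the blade, now near top-crop (608,105) just before the bar. The second tube is still at (683,147). I'll carry on.

Request:
{"op": "arm_command", "data": {"commands": [{"fingers":8,"dx":5,"dy":0,"dz":0,"twist":0},{"fingers":8,"dx":10,"dy":0,"dz":0,"twist":0},{"fingers":8,"dx":15,"dy":0,"dz":0,"twist":0},{"fingers":8,"dx":20,"dy":0,"dz":0,"twist":0},{"fingers":8,"dx":25,"dy":0,"dz":0,"twist":0},{"fingers":8,"dx":30,"dy":0,"dz":0,"twist":0},{"fingers":8,"dx":35,"dy":0,"dz":0,"twist":0},{"fingers":8,"dx":40,"dy":0,"dz":0,"twist":0},{"fingers":8,"dx":45,"dy":0,"dz":0,"twist":0},{"fingers":8,"dx":50,"dy":0,"dz":0,"twist":0},{"fingers":8,"dx":55,"dy":0,"dz":0,"twist":0},{"fingers":8,"dx":60,"dy":0,"dz":0,"twist":0},{"fingers":8,"dx":65,"dy":0,"dz":0,"twist":0},{"fingers":8,"dx":70,"dy":0,"dz":0,"twist":0},{"fingers":8,"dx":75,"dy":0,"dz":0,"twist":0},{"fingers":8,"dx":80,"dy":0,"dz":0,"twist":0},{"fingers":8,"dx":85,"dy":0,"dz":0,"twist":0},{"fingers":8,"dx":90,"dy":0,"dz":0,"twist":0},{"fingers":8,"dx":95,"dy":0,"dz":0,"twist":0},{"fingers":8,"dx":100,"dy":0,"dz":0,"twist":0}]}}

```text
time_s: 10.07
position: [523.0, -165.5, 56.3]
eef_rot: [[0.034, 0.999, 0.0], [0.999, -0.034, 0.0], [0.0, 0.0, -1.0]]
wrist_force: [-1.0, 0.6, -1.8]
grip_width: 0.178
grip_force: 81.4
```

Request:
{"op": "arm_command", "data": {"commands": [{"fingers":8,"dx":5,"dy":0,"dz":0,"twist":0},{"fingers":8,"dx":10,"dy":0,"dz":0,"twist":0},{"fingers":8,"dx":15,"dy":0,"dz":0,"twist":0},{"fingers":8,"dx":20,"dy":0,"dz":0,"twist":0},{"fingers":8,"dx":25,"dy":0,"dz":0,"twist":0},{"fingers":8,"dx":30,"dy":0,"dz":0,"twist":0},{"fingers":8,"dx":34,"dy":0,"dz":0,"twist":0},{"fingers":8,"dx":38,"dy":0,"dz":0,"twist":0},{"fingers":8,"dx":41,"dy":0,"dz":0,"twist":0},{"fingers":8,"dx":44,"dy":0,"dz":0,"twist":0},{"fingers":8,"dx":47,"dy":0,"dz":0,"twist":0},{"fingers":8,"dx":49,"dy":0,"dz":0,"twist":0},{"fingers":8,"dx":51,"dy":0,"dz":0,"twist":0},{"fingers":8,"dx":53,"dy":0,"dz":0,"twist":0},{"fingers":8,"dx":55,"dy":0,"dz":0,"twist":0},{"fingers":8,"dx":56,"dy":0,"dz":0,"twist":0},{"fingers":8,"dx":56,"dy":0,"dz":0,"twist":0}]}}

```text
time_s: 11.48
position: [524.8, -109.8, 56.3]
eef_rot: [[0.034, 0.999, -0.0], [0.999, -0.034, 0.0], [0.0, -0.0, -1.0]]
wrist_force: [0.8, 0.4, -0.5]
grip_width: 0.178
grip_force: 81.4
```

```bash
python3 look.py 7; python3 -c "
from h import *
goal(*trk(40,-58),56,np.pi/2+T[2])"
```

```text
11.48 [ 524.8 -109.8   56.3] [[0.034, 0.999, -0.0], [0.999, -0.034, 0.0], [0.0, -0.0, -1.0]] [ 0.8  0.4 -0.5] 0.178 81.4
d [ 3.9 -1.1  0.3] twist 0.2
```

View pics/c7.png

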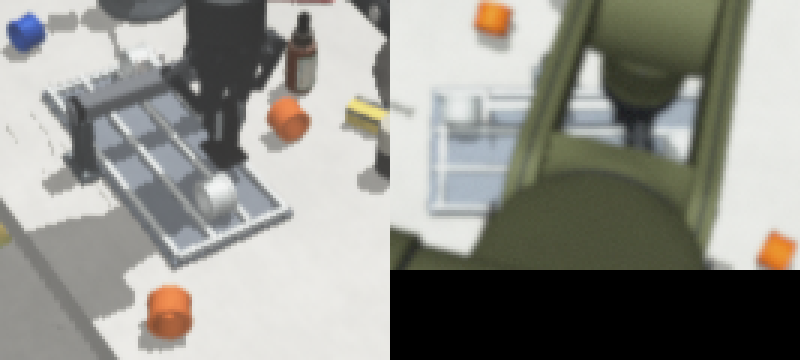

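The tube is near the stop (top crop 460,108) with the blade just behind it. I'll check the tube position against what it should be at the stop.

```bash
python3 -c "
from fit import *
for ly in(106,111,116):
    m=render('top',TUBE,[*trk(40,ly),T[2]],28); v,u=np.nonzero(m>.5); print(ly,u.min(),u.max(),v.min(),v.max())
im=cv2.imread('pics/t7.png'); print(im[200:215,204:226].min(2)[::2])
find('top','tube_1',8)
"
```

```text
106 210 222 200 211
111 208 221 200 211
116 206 219 200 211
[[204 205 213 218 221 221 223 226 226 227 226 226 225 223 223 224 224 221
  214 210 219 222]
 [190 172 165 172 195 212 219 224 227 227 225 220 213 199 183 180 202 217
  212 187 179 177]
 [194 176 170 175 191 211 220 228 231 231 229 221 211 190 169 163 189 220
  228 225 223 224]
 [189 175 180 188 202 214 223 231 233 233 230 222 211 189 167 156 183 214
  216 203 199 204]
 [184 176 175 184 195 209 218 226 228 227 225 216 203 184 163 150 174 202
  192 152 142 157]
 [179 174 178 178 174 170 173 179 186 187 186 180 171 159 144 133 146 164
  155 130 124 127]
 [189 191 205 211 195 160 142 146 150 155 154 151 147 143 141 143 155 163
  158 147 142 145]
 [184 181 198 215 202 163 137 134 135 135 137 136 137 138 136 141 152 158
  155 146 145 149]]
top tube_1 0.59 [618.  31.  40.] [224. 177.]
top tube_1 0.52 [449. 195.  34.] [171. 233.]
top tube_1 0.47 [523.  72.  49.] [211. 207.]
top tube_1 0.46 [ 372. -247.   36.] [318. 254.]
```

Request:
{"op": "arm_command", "data": {"commands": [{"fingers":8,"dx":-10,"dy":0,"dz":0,"twist":0},{"fingers":8,"dx":-30,"dy":0,"dz":0,"twist":0},{"fingers":8,"dx":-55,"dy":0,"dz":0,"twist":0},{"fingers":8,"dx":-80,"dy":0,"dz":0,"twist":0},{"fingers":8,"dx":-105,"dy":0,"dz":0,"twist":0},{"fingers":8,"dx":-130,"dy":0,"dz":0,"twist":0},{"fingers":8,"dx":-155,"dy":0,"dz":0,"twist":0},{"fingers":8,"dx":-180,"dy":0,"dz":0,"twist":0},{"fingers":8,"dx":-205,"dy":0,"dz":0,"twist":0},{"fingers":8,"dx":-230,"dy":0,"dz":0,"twist":0},{"fingers":8,"dx":-248,"dy":0,"dz":0,"twist":0},{"fingers":8,"dx":-248,"dy":0,"dz":0,"twist":0},{"fingers":8,"dx":-248,"dy":-15,"dz":0,"twist":0},{"fingers":8,"dx":-248,"dy":-30,"dz":0,"twist":0},{"fingers":8,"dx":-248,"dy":-41,"dz":0,"twist":0},{"fingers":8,"dx":-248,"dy":-41,"dz":0,"twist":0},{"fingers":8,"dx":-248,"dy":-41,"dz":0,"twist":0}]}}

```text
time_s: 13.05
position: [475.2, -356.1, 56.4]
eef_rot: [[0.034, 0.999, 0.0], [0.999, -0.034, 0.0], [0.0, 0.0, -1.0]]
wrist_force: [-0.0, -0.0, -0.5]
grip_width: 0.172
grip_force: 81.5
```

```bash
python3 -c "
from h import *
st();goal(*trk(0,-200),56,np.pi/2+T[2]); snap('scene','s8'); find('scene','tube_1',6);find('scene','paddle')
snap('top','t8'); find('top','tube_1')
print(proj('scene',[*trk(0,-108),28]))"
```

```text
13.05 [ 475.2 -356.1   56.4] [[0.034, 0.999, 0.0], [0.999, -0.034, 0.0], [0.0, 0.0, -1.0]] [-0.  -0.  -0.5] 0.172 81.5
d [109.6  -0.3   0.5] twist 0.1
scene tube_1 0.68 [ 373. -252.   27.] [236. 283.]
scene tube_1 0.64 [521.  62.  37.] [224. 200.]
scene tube_1 0.53 [ 477. -164.   40.] [251. 244.]
scene tube_1 0.53 [ 608. -103.   26.] [275. 220.]
scene tube_1 0.46 [621.  19.  31.] [257. 198.]
scene paddle 0.7 [ 473. -358.   48.] [293. 288.]
top tube_1 0.69 [521.  69.  47.] [212. 207.]
top tube_1 0.58 [622.  33.  38.] [223. 176.]
top tube_1 0.52 [450. 193.  34.] [171. 233.]
top tube_1 0.4 [ 610. -100.   34.] [266. 178.]
[250.79718828 244.45760247]
```

Request:
{"op": "arm_command", "data": {"commands": [{"fingers":8,"dx":6,"dy":0,"dz":0,"twist":0},{"fingers":8,"dx":13,"dy":0,"dz":0,"twist":0},{"fingers":8,"dx":18,"dy":0,"dz":0,"twist":0},{"fingers":8,"dx":22,"dy":0,"dz":0,"twist":0},{"fingers":8,"dx":25,"dy":0,"dz":0,"twist":0},{"fingers":8,"dx":28,"dy":0,"dz":0,"twist":0},{"fingers":8,"dx":31,"dy":0,"dz":0,"twist":0},{"fingers":8,"dx":34,"dy":0,"dz":0,"twist":0},{"fingers":8,"dx":38,"dy":0,"dz":0,"twist":0},{"fingers":8,"dx":42,"dy":0,"dz":0,"twist":0},{"fingers":8,"dx":47,"dy":0,"dz":0,"twist":0},{"fingers":8,"dx":52,"dy":0,"dz":0,"twist":0},{"fingers":8,"dx":57,"dy":0,"dz":0,"twist":0},{"fingers":8,"dx":62,"dy":0,"dz":0,"twist":0},{"fingers":8,"dx":67,"dy":0,"dz":0,"twist":0},{"fingers":8,"dx":72,"dy":0,"dz":0,"twist":0},{"fingers":8,"dx":77,"dy":0,"dz":0,"twist":0},{"fingers":8,"dx":82,"dy":0,"dz":0,"twist":0},{"fingers":8,"dx":87,"dy":0,"dz":0,"twist":0},{"fingers":8,"dx":92,"dy":0,"dz":0,"twist":0}]}}

```text
time_s: 14.97
position: [478.6, -264.0, 56.3]
eef_rot: [[0.034, 0.999, -0.0], [0.999, -0.034, 0.0], [0.0, -0.0, -1.0]]
wrist_force: [-0.4, 0.6, -1.2]
grip_width: 0.174
grip_force: 81.6
```

Request:
{"op": "arm_command", "data": {"commands": [{"fingers":8,"dx":5,"dy":0,"dz":0,"twist":0},{"fingers":8,"dx":10,"dy":0,"dz":0,"twist":0},{"fingers":8,"dx":15,"dy":0,"dz":0,"twist":0},{"fingers":8,"dx":20,"dy":0,"dz":0,"twist":0},{"fingers":8,"dx":25,"dy":0,"dz":0,"twist":0},{"fingers":8,"dx":30,"dy":0,"dz":0,"twist":0},{"fingers":8,"dx":35,"dy":0,"dz":0,"twist":0},{"fingers":8,"dx":40,"dy":0,"dz":0,"twist":0},{"fingers":8,"dx":45,"dy":0,"dz":0,"twist":0},{"fingers":8,"dx":50,"dy":0,"dz":0,"twist":0},{"fingers":8,"dx":55,"dy":0,"dz":0,"twist":0},{"fingers":8,"dx":60,"dy":0,"dz":0,"twist":0},{"fingers":8,"dx":65,"dy":0,"dz":0,"twist":0},{"fingers":8,"dx":70,"dy":0,"dz":0,"twist":0},{"fingers":8,"dx":75,"dy":0,"dz":0,"twist":0},{"fingers":8,"dx":80,"dy":0,"dz":0,"twist":0},{"fingers":8,"dx":85,"dy":0,"dz":0,"twist":0},{"fingers":8,"dx":90,"dy":0,"dz":0,"twist":0},{"fingers":8,"dx":95,"dy":0,"dz":0,"twist":0},{"fingers":8,"dx":100,"dy":0,"dz":0,"twist":0}]}}

```text
time_s: 16.63
position: [482.0, -164.1, 56.3]
eef_rot: [[0.034, 0.999, 0.0], [0.999, -0.034, 0.0], [0.0, 0.0, -1.0]]
wrist_force: [0.5, 0.6, -1.4]
grip_width: 0.178
grip_force: 81.6
```

```bash
python3 -c "
from h import *
st();goal(*trk(0,-61),56,np.pi/2+T[2]); snap('scene','s9'); find('scene','tube_1',6)
snap('top','t9'); find('top','tube_1')"
```

```text
16.63 [ 482.  -164.1   56.3] [[0.034, 0.999, 0.0], [0.999, -0.034, 0.0], [0.0, 0.0, -1.0]] [ 0.5  0.6 -1.4] 0.178 81.6
d [56.5 -0.1  0.3] twist 0.2
scene tube_1 0.67 [ 371. -252.   27.] [236. 283.]
scene tube_1 0.47 [ 610. -104.   24.] [276. 221.]
scene tube_1 0.17 [ 622. -426.   62.] [356. 276.]
top tube_1 0.65 [447. 195.  36.] [171. 234.]
top tube_1 0.57 [610. -96.  33.] [265. 178.]
```

Request:
{"op": "arm_command", "data": {"commands": [{"fingers":8,"dx":5,"dy":0,"dz":0,"twist":0},{"fingers":8,"dx":10,"dy":0,"dz":0,"twist":0},{"fingers":8,"dx":15,"dy":0,"dz":0,"twist":0},{"fingers":8,"dx":20,"dy":0,"dz":0,"twist":0},{"fingers":8,"dx":25,"dy":0,"dz":0,"twist":0},{"fingers":8,"dx":30,"dy":0,"dz":0,"twist":0},{"fingers":8,"dx":34,"dy":0,"dz":0,"twist":0},{"fingers":8,"dx":38,"dy":0,"dz":0,"twist":0},{"fingers":8,"dx":41,"dy":0,"dz":0,"twist":0},{"fingers":8,"dx":44,"dy":0,"dz":0,"twist":0},{"fingers":8,"dx":47,"dy":0,"dz":0,"twist":0},{"fingers":8,"dx":49,"dy":0,"dz":0,"twist":0},{"fingers":8,"dx":51,"dy":0,"dz":0,"twist":0},{"fingers":8,"dx":53,"dy":0,"dz":0,"twist":0},{"fingers":8,"dx":55,"dy":0,"dz":0,"twist":0},{"fingers":8,"dx":55,"dy":0,"dz":0,"twist":0},{"fingers":8,"dx":55,"dy":0,"dz":0,"twist":0}]}}

```text
time_s: 18.25
position: [483.9, -109.6, 56.3]
eef_rot: [[0.034, 0.999, -0.0], [0.999, -0.034, -0.0], [-0.0, -0.0, -1.0]]
wrist_force: [0.0, -0.4, -1.0]
grip_width: 0.172
grip_force: 81.6
```

Request:
{"op": "arm_command", "data": {"commands": [{"fingers":8,"dx":-10,"dy":0,"dz":0,"twist":0},{"fingers":8,"dx":-30,"dy":0,"dz":0,"twist":0},{"fingers":8,"dx":-55,"dy":0,"dz":0,"twist":0},{"fingers":8,"dx":-80,"dy":0,"dz":0,"twist":0},{"fingers":8,"dx":-105,"dy":0,"dz":0,"twist":0},{"fingers":8,"dx":-130,"dy":0,"dz":0,"twist":0},{"fingers":8,"dx":-155,"dy":0,"dz":0,"twist":0},{"fingers":8,"dx":-180,"dy":0,"dz":0,"twist":0},{"fingers":8,"dx":-205,"dy":0,"dz":0,"twist":0},{"fingers":8,"dx":-230,"dy":0,"dz":0,"twist":0},{"fingers":8,"dx":-255,"dy":0,"dz":0,"twist":0},{"fingers":8,"dx":-265,"dy":0,"dz":0,"twist":0},{"fingers":8,"dx":-265,"dy":0,"dz":0,"twist":0}]}}

```text
time_s: 19.33
position: [475.0, -378.0, 56.3]
eef_rot: [[0.037, 0.999, 0.001], [0.999, -0.037, -0.002], [-0.002, 0.001, -1.0]]
wrist_force: [0.1, 0.4, -0.4]
grip_width: 0.176
grip_force: 81.6
```

```bash
python3 look.py 10; python3 -c "
from h import *
snap('scene','s10');find('scene','tube_1',6)
snap('top','t10'); find('top','tube_1'); print(trk(40,116),trk(0,116),trk(0,-330))
print(np.round(arm.get_state()['joints'],2))"
```

```text
19.33 [ 475.  -378.    56.3] [[0.037, 0.999, 0.001], [0.999, -0.037, -0.002], [-0.002, 0.001, -1.0]] [ 0.1  0.4 -0.4] 0.176 81.6
scene tube_1 0.66 [450. 190.  23.] [188. 191.]
scene tube_1 0.65 [ 374. -251.   28.] [236. 282.]
scene tube_1 0.5 [626.  17.  29.] [258. 198.]
top tube_1 0.52 [492.  67.  48.] [213. 217.]
top tube_1 0.48 [524.  66.  48.] [213. 206.]
top tube_1 0.4 [ 612. -100.   32.] [266. 178.]
top tube_1 0.36 [485. -42.  11.] [249. 220.]
[530.3636439   67.74094472] [490.39102078  69.22060706] [ 473.89278572 -376.47414077]
[-0.74  0.52  1.65  0.    0.97 -0.7 ]
```

View pics/c10.png

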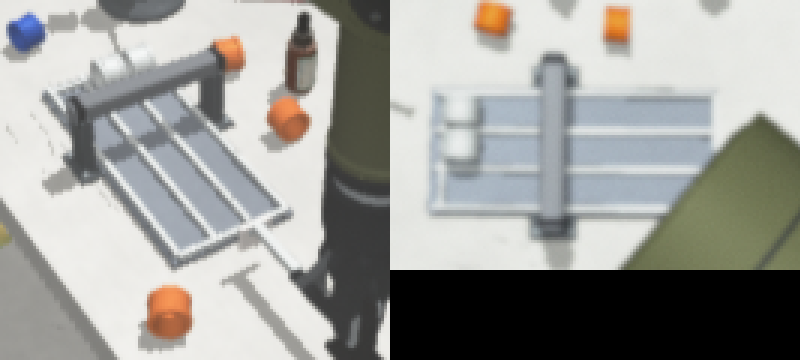

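Both tubes are at the stop (top crop 460,108 and 460,145) and nothing is left on the entry half. The paddle stands clear of the track, so I'll lower it here and release.

Request:
{"op": "arm_command", "data": {"commands": [{"fingers":8,"dx":0,"dy":0,"dz":8,"twist":0},{"fingers":8,"dx":0,"dy":0,"dz":16,"twist":0},{"fingers":8,"dx":0,"dy":0,"dz":21,"twist":0},{"fingers":8,"dx":0,"dy":0,"dz":24,"twist":0},{"fingers":8,"dx":0,"dy":0,"dz":26,"twist":0},{"fingers":8,"dx":0,"dy":0,"dz":26,"twist":0},{"fingers":8,"dx":0,"dy":0,"dz":26,"twist":0}]}}

```text
time_s: 20.22
position: [474.4, -373.7, 30.4]
eef_rot: [[0.034, 0.999, -0.001], [0.999, -0.034, 0.001], [0.001, -0.001, -1.0]]
wrist_force: [-0.7, 1.7, 4.0]
grip_width: 0.175
grip_force: 82.4
```

Request:
{"op": "arm_command", "data": {"commands": [{"fingers":30,"dx":0,"dy":0,"dz":0,"twist":0},{"fingers":50,"dx":0,"dy":0,"dz":0,"twist":0},{"fingers":80,"dx":0,"dy":0,"dz":0,"twist":0},{"fingers":80,"dx":0,"dy":0,"dz":0,"twist":0},{"fingers":80,"dx":0,"dy":0,"dz":0,"twist":0},{"fingers":80,"dx":0,"dy":0,"dz":0,"twist":0},{"fingers":80,"dx":0,"dy":0,"dz":0,"twist":0},{"fingers":80,"dx":0,"dy":0,"dz":-40,"twist":0},{"fingers":80,"dx":0,"dy":0,"dz":-80,"twist":0},{"fingers":80,"dx":0,"dy":0,"dz":-120,"twist":0},{"fingers":80,"dx":0,"dy":0,"dz":-150,"twist":0},{"fingers":80,"dx":0,"dy":0,"dz":-150,"twist":0}]}}

```text
time_s: 21.22
position: [478.5, -377.7, 188.0]
eef_rot: [[0.034, 0.999, 0.01], [0.999, -0.034, -0.009], [-0.009, 0.011, -1.0]]
wrist_force: [0.8, -1.0, -0.8]
grip_width: 0.938
grip_force: 0.0
```

```bash
python3 -c "
from fit import *
st(); goal(*trk(0,116),180,np.pi/2+T[2]); goal(*trk(40,116),180,np.pi/2+T[2])
snap('scene','s11'); im=snap('top','t11'); find('scene','paddle'); find('top','knob'); find('top','branch_1')
for n in ('s','t'):
  pass
a=cv2.resize(cv2.imread('pics/t11.png')[130:230,120:215],None,fx=5,fy=5,interpolation=3)
b=cv2.resize(cv2.imread('pics/s11.png')[220:320,220:320],None,fx=3,fy=3,interpolation=3); b=np.pad(b,((0,200),(0,0),(0,0)))
cv2.imwrite('pics/c11.png',np.hstack([a,b]))
"
```

```text
21.22 [ 478.5 -377.7  188. ] [[0.034, 0.999, 0.01], [0.999, -0.034, -0.009], [-0.009, 0.011, -1.0]] [ 0.8 -1.  -0.8] 0.938 0.0
d [447.1  -3.2   3.9] twist 0.2
d [447.   36.8   4.3] twist 0.2
scene paddle 0.71 [ 471. -363.   26.] [293. 295.]
top knob 0.72 [603. 213. 141.] [157. 175.]
top branch_1 0.7 [601. 212. 136.] [158. 176.]
```

View pics/c11.png

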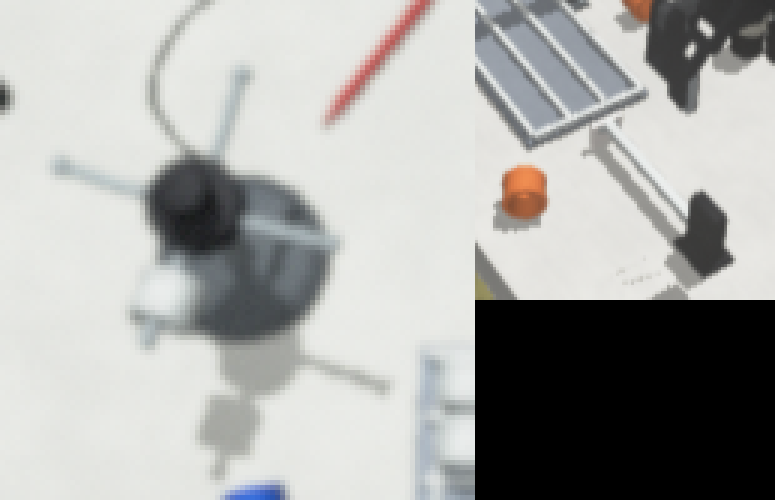

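The paddle stands with its blade short of the track. The tree tips in the top crop are at (242,75), (61,165), (333,242) and the taken one at (150,340).

```bash
cat > tree.py <<'E'
from fit import *
import sys
def tree(tips,org=(120,130),S=5):
    P=np.array([pix2w('top',((u+.5)/S-.5+org[0],(v+.5)/S-.5+org[1]),133.7)[:2] for u,v in tips]); return P
if __name__=='__main__':
    P=tree([(242,75),(61,165),(333,242),(150,340)]); print(P.round(1))
    c1=(P[1]+P[2])/2; c2=(P[0]+P[3])/2; print(c1,c2); c=(c1+c2)/2
    for p in P: print(np.hypot(*(p-c)).round(1),np.degrees(np.arctan2(*(p-c)[::-1])).round(1))
    k=pix2w('top',((186+.5)/5-.5+120,(185+.5)/5-.5+130),172); print('knob',k)
E
python3 tree.py
```

```text
[[694.7 185.2]
 [643.7 288.3]
 [593.3 132.2]
 [539.6 235. ]]
[618.47641919 210.21720543] [617.14227478 210.10163104]
80.9 -18.0
82.3 71.7
81.8 -107.4
82.1 162.4
knob [618.57830157 207.03499595 172.        ]
```

Request:
{"op": "arm_command", "data": {"commands": [{"fingers":75,"dx":40,"dy":3,"dz":0,"twist":7},{"fingers":75,"dx":80,"dy":6,"dz":0,"twist":14},{"fingers":75,"dx":120,"dy":10,"dz":10,"twist":21},{"fingers":75,"dx":160,"dy":13,"dz":15,"twist":28},{"fingers":75,"dx":200,"dy":16,"dz":20,"twist":35},{"fingers":75,"dx":240,"dy":20,"dz":25,"twist":42},{"fingers":75,"dx":280,"dy":23,"dz":30,"twist":49},{"fingers":75,"dx":320,"dy":26,"dz":40,"twist":56},{"fingers":75,"dx":360,"dy":30,"dz":50,"twist":63},{"fingers":75,"dx":400,"dy":33,"dz":60,"twist":70},{"fingers":75,"dx":430,"dy":36,"dz":70,"twist":77},{"fingers":75,"dx":445,"dy":37,"dz":75,"twist":84},{"fingers":75,"dx":445,"dy":37,"dz":75,"twist":90},{"fingers":75,"dx":445,"dy":37,"dz":75,"twist":90},{"fingers":75,"dx":445,"dy":37,"dz":75,"twist":90},{"fingers":75,"dx":445,"dy":37,"dz":75,"twist":90}]}}

```text
time_s: 22.8
position: [525.7, 69.1, 103.8]
eef_rot: [[0.999, -0.032, -0.003], [-0.032, -0.999, -0.0], [-0.003, 0.0, -1.0]]
wrist_force: [-0.1, 0.3, 0.2]
grip_width: 0.884
grip_force: 0.0
```

```bash
python3 -c "
from h import *
st(); goal(*trk(40,114),16,T[2]); snap('top','t12'); snap('scene','s12'); find('top','tube_1'); find('scene','tube_1')"
```

```text
22.8 [525.7  69.1 103.8] [[0.999, -0.032, -0.003], [-0.032, -0.999, -0.0], [-0.003, 0.0, -1.0]] [-0.1  0.3  0.2] 0.884 0.0
d [ 5.   3.2 87.8] twist 0.3
top tube_1 0.67 [ 371. -253.   35.] [320. 254.]
top tube_1 0.64 [479. -69.   9.] [258. 221.]
top tube_1 0.57 [608. -96.  35.] [265. 179.]
top tube_1 0.52 [618.  22.  40.] [227. 176.]
scene tube_1 0.78 [ 375. -250.   28.] [237. 282.]
scene tube_1 0.62 [ 608. -108.   23.] [276. 221.]
scene tube_1 0.54 [625.  17.  30.] [258. 198.]
scene tube_1 0.51 [448. 188.  24.] [188. 191.]
scene tube_1 0.47 [525.  62.  41.] [225. 198.]
scene tube_1 0.29 [557. 214. 126.] [210. 154.]
```

Request:
{"op": "arm_command", "data": {"commands": [{"fingers":75,"dx":3,"dy":3,"dz":25,"twist":0},{"fingers":75,"dx":3,"dy":3,"dz":45,"twist":0},{"fingers":75,"dx":3,"dy":3,"dz":60,"twist":0},{"fingers":75,"dx":3,"dy":3,"dz":75,"twist":0},{"fingers":75,"dx":3,"dy":3,"dz":87,"twist":0},{"fingers":75,"dx":3,"dy":3,"dz":87,"twist":0},{"fingers":75,"dx":3,"dy":3,"dz":87,"twist":0},{"fingers":55,"dx":3,"dy":3,"dz":87,"twist":0},{"fingers":48,"dx":3,"dy":3,"dz":87,"twist":0},{"fingers":42,"dx":3,"dy":3,"dz":87,"twist":0},{"fingers":30,"dx":3,"dy":3,"dz":87,"twist":0},{"fingers":30,"dx":3,"dy":3,"dz":87,"twist":0},{"fingers":30,"dx":3,"dy":3,"dz":87,"twist":0},{"fingers":30,"dx":3,"dy":3,"dz":87,"twist":0},{"fingers":30,"dx":3,"dy":3,"dz":87,"twist":0},{"fingers":30,"dx":3,"dy":3,"dz":87,"twist":0}], "squeeze": 50}}

```text
time_s: 24.33
position: [530.6, 65.8, 19.5]
eef_rot: [[0.999, -0.033, 0.002], [-0.033, -0.999, -0.0], [0.002, 0.0, -1.0]]
wrist_force: [-1.5, -1.3, 6.0]
grip_width: 0.448
grip_force: 49.9
```

Request:
{"op": "arm_command", "data": {"commands": [{"fingers":30,"dx":0,"dy":0,"dz":-15,"twist":0},{"fingers":30,"dx":0,"dy":0,"dz":-35,"twist":0},{"fingers":30,"dx":0,"dy":0,"dz":-60,"twist":0},{"fingers":30,"dx":0,"dy":0,"dz":-85,"twist":0},{"fingers":30,"dx":0,"dy":0,"dz":-110,"twist":-3},{"fingers":30,"dx":0,"dy":0,"dz":-130,"twist":-8},{"fingers":30,"dx":10,"dy":0,"dz":-130,"twist":-14},{"fingers":30,"dx":20,"dy":0,"dz":-130,"twist":-20},{"fingers":30,"dx":30,"dy":0,"dz":-130,"twist":-26},{"fingers":30,"dx":40,"dy":-5,"dz":-130,"twist":-32},{"fingers":30,"dx":45,"dy":-10,"dz":-130,"twist":-38},{"fingers":30,"dx":45,"dy":-15,"dz":-130,"twist":-44},{"fingers":30,"dx":45,"dy":-18,"dz":-130,"twist":-50},{"fingers":30,"dx":45,"dy":-18,"dz":-130,"twist":-56},{"fingers":30,"dx":45,"dy":-18,"dz":-130,"twist":-62},{"fingers":30,"dx":45,"dy":-18,"dz":-130,"twist":-68},{"fingers":30,"dx":45,"dy":-18,"dz":-130,"twist":-74},{"fingers":30,"dx":45,"dy":-18,"dz":-130,"twist":-74},{"fingers":30,"dx":45,"dy":-18,"dz":-130,"twist":-74}]}}

```text
time_s: 25.92
position: [575.2, 82.5, 148.5]
eef_rot: [[0.311, 0.951, 0.0], [0.951, -0.311, 0.0], [0.0, 0.0, -1.0]]
wrist_force: [-0.5, 0.1, -0.6]
grip_width: 0.448
grip_force: 50.9
```

```bash
cat > br.py <<'E'
from h import *
import sys
C=np.array([617.8,210.]); ang=np.radians(float(sys.argv[1])); u=np.array([np.cos(ang),np.sin(ang)])
st()
for r in map(float,sys.argv[3:]): goal(*(C+u*r),float(sys.argv[2]),ang+np.pi)
E
python3 br.py -107.8 122.5 130 54
python3 - <<'E'
from fit import *
snap('scene','s13'); snap('top','t13'); find('top','tube_1');find('scene','tube_1')
a=cv2.resize(cv2.imread('pics/t13.png')[130:230,120:220],None,fx=4,fy=4,interpolation=3)
b=cv2.resize(cv2.imread('pics/s13.png')[110:210,160:260],None,fx=4,fy=4,interpolation=3)
cv2.imwrite('pics/c13.png',np.hstack([a,b]))
E
```

```text
25.92 [575.2  82.5 148.5] [[0.311, 0.951, 0.0], [0.951, -0.311, 0.0], [0.0, 0.0, -1.0]] [-0.5  0.1 -0.6] 0.448 50.9
d [ 4.4  1.5 26. ] twist -0.3
d [80.4  1.1 26. ] twist -0.3
top tube_1 0.58 [482. -59.   6.] [254. 221.]
top tube_1 0.47 [ 370. -251.   37.] [320. 255.]
top tube_1 0.39 [489.  57.  43.] [216. 218.]
scene tube_1 0.61 [625.  16.  31.] [258. 198.]
scene tube_1 0.56 [ 608. -100.   25.] [275. 220.]
scene tube_1 0.5 [ 374. -251.   29.] [237. 282.]
scene tube_1 0.41 [450. 190.  24.] [188. 191.]
```

View pics/c13.png

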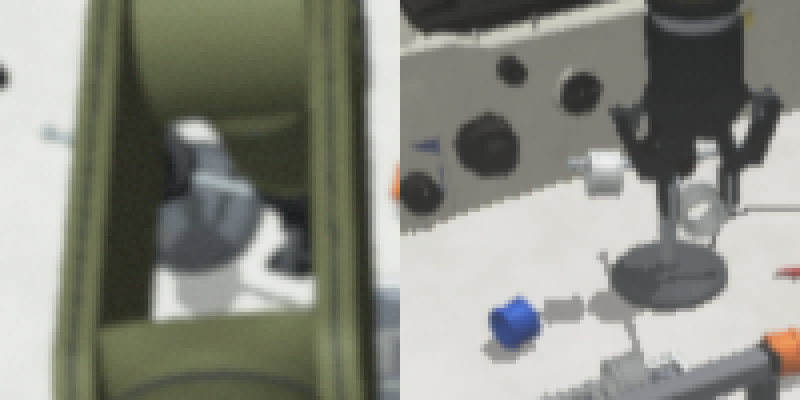

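The tube is held between the fingers, showing as a ring at (700,210). The taken tube is at (605,170). I'll lower, thread it part way and check the force.

Request:
{"op": "arm_command", "data": {"commands": [{"fingers":30,"dx":0,"dy":1,"dz":13,"twist":0},{"fingers":30,"dx":0,"dy":1,"dz":26,"twist":0},{"fingers":30,"dx":0,"dy":1,"dz":26,"twist":0},{"fingers":30,"dx":8,"dy":1,"dz":26,"twist":0},{"fingers":30,"dx":16,"dy":1,"dz":26,"twist":0},{"fingers":30,"dx":24,"dy":1,"dz":26,"twist":0},{"fingers":30,"dx":32,"dy":1,"dz":26,"twist":0},{"fingers":30,"dx":40,"dy":1,"dz":26,"twist":0},{"fingers":30,"dx":45,"dy":1,"dz":26,"twist":0},{"fingers":30,"dx":50,"dy":1,"dz":26,"twist":0},{"fingers":30,"dx":50,"dy":1,"dz":26,"twist":0}]}}

```text
time_s: 27.03
position: [592.2, 130.9, 122.4]
eef_rot: [[0.307, 0.952, 0.001], [0.952, -0.307, 0.0], [0.001, 0.0, -1.0]]
wrist_force: [0.5, -0.3, -0.2]
grip_width: 0.45
grip_force: 50.8
```

```bash
python3 br.py -107.8 122.5 54
```

```text
27.03 [592.2 130.9 122.4] [[0.307, 0.952, 0.001], [0.952, -0.307, 0.0], [0.001, 0.0, -1.0]] [ 0.5 -0.3 -0.2] 0.45 50.8
d [29.2  0.2 -0.1] twist -0.1
```

Request:
{"op": "arm_command", "data": {"commands": [{"fingers":30,"dx":7,"dy":0,"dz":0,"twist":0},{"fingers":30,"dx":14,"dy":0,"dz":0,"twist":0},{"fingers":30,"dx":21,"dy":0,"dz":0,"twist":0},{"fingers":30,"dx":28,"dy":0,"dz":1,"twist":0},{"fingers":30,"dx":28,"dy":0,"dz":4,"twist":0},{"fingers":30,"dx":28,"dy":0,"dz":8,"twist":0},{"fingers":30,"dx":28,"dy":0,"dz":8,"twist":0},{"fingers":30,"dx":28,"dy":0,"dz":8,"twist":0}]}}

```text
time_s: 27.7
position: [600.2, 156.2, 114.0]
eef_rot: [[0.308, 0.951, -0.001], [0.951, -0.308, -0.0], [-0.0, -0.0, -1.0]]
wrist_force: [-0.4, 0.8, -0.4]
grip_width: 0.447
grip_force: 50.9
```

Request:
{"op": "arm_command", "data": {"commands": [{"fingers":46,"dx":0,"dy":0,"dz":0,"twist":0},{"fingers":60,"dx":0,"dy":0,"dz":0,"twist":0},{"fingers":70,"dx":0,"dy":0,"dz":0,"twist":0},{"fingers":70,"dx":0,"dy":0,"dz":0,"twist":0},{"fingers":70,"dx":0,"dy":0,"dz":0,"twist":0},{"fingers":70,"dx":0,"dy":0,"dz":0,"twist":0},{"fingers":70,"dx":0,"dy":0,"dz":-25,"twist":0},{"fingers":70,"dx":0,"dy":0,"dz":-50,"twist":0},{"fingers":70,"dx":0,"dy":0,"dz":-80,"twist":0},{"fingers":70,"dx":0,"dy":0,"dz":-100,"twist":0},{"fingers":70,"dx":0,"dy":0,"dz":-100,"twist":0}]}}

```text
time_s: 28.62
position: [603.5, 156.9, 219.8]
eef_rot: [[0.308, 0.951, 0.01], [0.951, -0.308, 0.002], [0.005, 0.009, -1.0]]
wrist_force: [1.6, 0.5, 1.5]
grip_width: 0.823
grip_force: 0.0
```

Run:
```python
from fit import *
st(); goal(617.8,210,200); print(np.round(arm.get_state()['joints'],2))
snap('scene','s14'); snap('top','t14'); find('top','tube_1');find('scene','tube_1')
a=cv2.resize(cv2.imread('pics/t14.png')[130:230,120:220],None,fx=4,fy=4,interpolation=3)
b=cv2.resize(cv2.imread('pics/s14.png')[110:210,160:260],None,fx=4,fy=4,interpolation=3)
cv2.imwrite('pics/c14.png',np.hstack([a,b]))
```

```text
28.62 [603.5 156.9 219.8] [[0.308, 0.951, 0.01], [0.951, -0.308, 0.002], [0.005, 0.009, -1.0]] [1.6 0.5 1.5] 0.823 0.0
d [54.8 -2.9 20. ] twist 0
[ 0.19  0.38  1.43 -0.    1.33  0.5 ]
top tube_1 0.53 [597. 149. 140.] [180. 176.]
top tube_1 0.51 [622.  30.  35.] [224. 176.]
top tube_1 0.41 [ 369. -249.   38.] [319. 255.]
scene tube_1 0.74 [ 375. -252.   29.] [237. 282.]
scene tube_1 0.66 [623.  19.  29.] [257. 198.]
scene tube_1 0.45 [447. 191.  23.] [187. 191.]
scene tube_1 0.43 [ 610. -103.   23.] [276. 220.]
scene tube_1 0.42 [486.  62.  40.] [215. 203.]
```

View pics/c14.png

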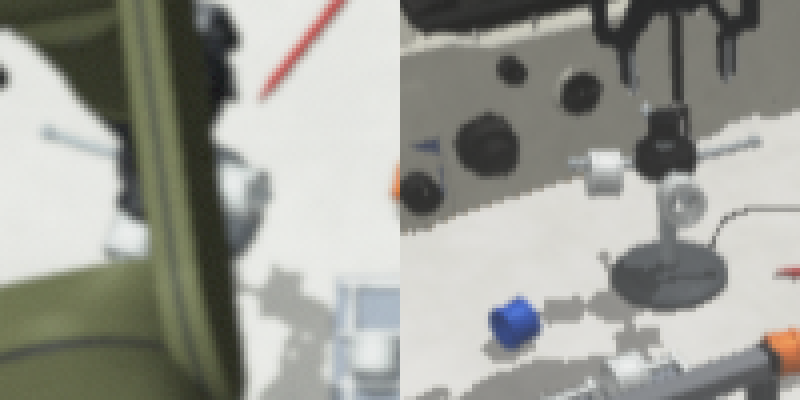

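The first tube hangs on branch_1, seen as a ring at (685,200) with the rod through it. Next I'll grip the knob, at (665,125), and turn it 90° clockwise.

Request:
{"op": "arm_command", "data": {"commands": [{"fingers":60,"dx":28,"dy":-1,"dz":5,"twist":0},{"fingers":60,"dx":55,"dy":-3,"dz":10,"twist":0},{"fingers":60,"dx":55,"dy":-3,"dz":20,"twist":0},{"fingers":60,"dx":55,"dy":-3,"dz":35,"twist":0},{"fingers":60,"dx":55,"dy":-3,"dz":50,"twist":0},{"fingers":60,"dx":55,"dy":-3,"dz":64,"twist":0},{"fingers":60,"dx":55,"dy":-3,"dz":64,"twist":0},{"fingers":60,"dx":55,"dy":-3,"dz":64,"twist":0}]}}

```text
time_s: 29.48
position: [612.7, 208.9, 147.9]
eef_rot: [[0.308, 0.951, -0.005], [0.951, -0.308, -0.001], [-0.003, -0.004, -1.0]]
wrist_force: [-0.7, 0.8, 0.5]
grip_width: 0.7
grip_force: 0.0
```

```bash
python3 -c "
from h import *
st(); goal(617.8,210,155)"
```

```text
29.48 [612.7 208.9 147.9] [[0.308, 0.951, -0.005], [0.951, -0.308, -0.001], [-0.003, -0.004, -1.0]] [-0.7  0.8  0.5] 0.7 0.0
d [ 2.6  4.4 -7.1] twist 0
```

Request:
{"op": "arm_command", "data": {"commands": [{"fingers":60,"dx":3,"dy":4,"dz":-7,"twist":0},{"fingers":60,"dx":3,"dy":4,"dz":-7,"twist":0},{"fingers":40,"dx":3,"dy":4,"dz":-7,"twist":0},{"fingers":20,"dx":3,"dy":4,"dz":-7,"twist":0},{"fingers":20,"dx":3,"dy":4,"dz":-7,"twist":0},{"fingers":20,"dx":3,"dy":4,"dz":-7,"twist":0},{"fingers":20,"dx":3,"dy":4,"dz":-7,"twist":0},{"fingers":20,"dx":3,"dy":4,"dz":-7,"twist":0},{"fingers":20,"dx":3,"dy":4,"dz":-7,"twist":0},{"fingers":20,"dx":3,"dy":4,"dz":-7,"twist":0}], "squeeze": 30}}

```text
time_s: 30.32
position: [619.0, 211.4, 158.5]
eef_rot: [[0.308, 0.951, 0.001], [0.951, -0.308, 0.001], [0.001, 0.0, -1.0]]
wrist_force: [-2.3, 1.1, 5.7]
grip_width: 0.334
grip_force: 29.8
```

Request:
{"op": "arm_command", "data": {"commands": [{"fingers":20,"dx":0,"dy":0,"dz":-2,"twist":3},{"fingers":20,"dx":0,"dy":0,"dz":-2,"twist":8},{"fingers":20,"dx":0,"dy":0,"dz":-2,"twist":13},{"fingers":20,"dx":0,"dy":0,"dz":-2,"twist":18},{"fingers":20,"dx":0,"dy":0,"dz":-2,"twist":23},{"fingers":20,"dx":0,"dy":0,"dz":-2,"twist":28},{"fingers":20,"dx":0,"dy":0,"dz":-2,"twist":33},{"fingers":20,"dx":0,"dy":0,"dz":-2,"twist":38},{"fingers":20,"dx":0,"dy":0,"dz":-2,"twist":43},{"fingers":20,"dx":0,"dy":0,"dz":-2,"twist":48},{"fingers":20,"dx":0,"dy":0,"dz":-2,"twist":53},{"fingers":20,"dx":0,"dy":0,"dz":-2,"twist":58},{"fingers":20,"dx":0,"dy":0,"dz":-2,"twist":63},{"fingers":20,"dx":0,"dy":0,"dz":-2,"twist":68},{"fingers":20,"dx":0,"dy":0,"dz":-2,"twist":73},{"fingers":20,"dx":0,"dy":0,"dz":-2,"twist":78},{"fingers":20,"dx":0,"dy":0,"dz":-2,"twist":83},{"fingers":20,"dx":0,"dy":0,"dz":-2,"twist":87},{"fingers":20,"dx":0,"dy":0,"dz":-2,"twist":90},{"fingers":20,"dx":0,"dy":0,"dz":-2,"twist":90}]}}

```text
time_s: 31.98
position: [618.7, 211.9, 158.6]
eef_rot: [[0.951, -0.309, -0.001], [-0.309, -0.951, 0.001], [-0.001, -0.001, -1.0]]
wrist_force: [-0.5, 1.9, -2.8]
grip_width: 0.338
grip_force: 31.6
```

Request:
{"op": "arm_command", "data": {"commands": [{"fingers":40,"dx":0,"dy":0,"dz":0,"twist":0},{"fingers":60,"dx":0,"dy":0,"dz":0,"twist":0},{"fingers":70,"dx":0,"dy":0,"dz":0,"twist":0},{"fingers":70,"dx":0,"dy":0,"dz":0,"twist":0},{"fingers":70,"dx":0,"dy":0,"dz":0,"twist":0},{"fingers":70,"dx":0,"dy":0,"dz":-20,"twist":0},{"fingers":70,"dx":0,"dy":0,"dz":-45,"twist":0},{"fingers":70,"dx":0,"dy":0,"dz":-60,"twist":0},{"fingers":75,"dx":0,"dy":0,"dz":-60,"twist":0},{"fingers":75,"dx":0,"dy":0,"dz":-60,"twist":0}]}}

```text
time_s: 32.82
position: [619.9, 211.2, 220.5]
eef_rot: [[0.951, -0.308, 0.003], [-0.308, -0.951, 0.001], [0.002, -0.001, -1.0]]
wrist_force: [0.5, -0.5, -1.4]
grip_width: 0.877
grip_force: 0.0
```

```bash
python3 -c "
from h import *
st(); goal(*trk(0,114),110,T[2]); snap('top','t15');snap('scene','s15');find('scene','tube_1');find('scene','paddle')
"
```

```text
32.82 [619.9 211.2 220.5] [[0.951, -0.308, 0.003], [-0.308, -0.951, 0.001], [0.002, -0.001, -1.0]] [ 0.5 -0.5 -1.4] 0.877 0.0
d [-79.2 177.1 110.1] twist -15.8
scene tube_1 0.72 [ 609. -100.   27.] [275. 219.]
scene tube_1 0.7 [ 376. -253.   26.] [238. 283.]
scene tube_1 0.51 [622.  16.  27.] [257. 199.]
scene tube_1 0.42 [554. 222. 126.] [209. 153.]
scene paddle 0.81 [ 431. -388.   29.] [286. 309.]
```

Request:
{"op": "arm_command", "data": {"commands": [{"fingers":75,"dx":-15,"dy":33,"dz":0,"twist":-4},{"fingers":75,"dx":-30,"dy":66,"dz":0,"twist":-8},{"fingers":75,"dx":-46,"dy":100,"dz":0,"twist":-12},{"fingers":75,"dx":-62,"dy":135,"dz":20,"twist":-16},{"fingers":75,"dx":-75,"dy":165,"dz":50,"twist":-16},{"fingers":75,"dx":-79,"dy":177,"dz":80,"twist":-16},{"fingers":75,"dx":-79,"dy":177,"dz":110,"twist":-16},{"fingers":75,"dx":-79,"dy":177,"dz":115,"twist":-16},{"fingers":75,"dx":-79,"dy":177,"dz":115,"twist":-16},{"fingers":75,"dx":-79,"dy":177,"dz":115,"twist":-16}]}}

```text
time_s: 33.85
position: [490.4, 67.4, 104.6]
eef_rot: [[0.999, -0.033, 0.0], [-0.033, -0.999, 0.0], [0.0, -0.0, -1.0]]
wrist_force: [-0.1, -1.3, 1.2]
grip_width: 0.879
grip_force: 0.0
```

```bash
python3 -c "
from h import *
st(); goal(*trk(0,114),17,T[2]); snap('scene','s16'); find('scene','tube_1'); print(proj('scene',[*trk(0,116),28]))
a=cv2.resize(cv2.imread('pics/s16.png')[120:320,180:360],None,fx=3,fy=3,interpolation=3); cv2.imwrite('pics/c16.png',a)
"
```

```text
33.85 [490.4  67.4 104.6] [[0.999, -0.033, 0.0], [-0.033, -0.999, 0.0], [0.0, -0.0, -1.0]] [-0.1 -1.3  1.2] 0.879 0.0
d [-0.1  0.2 87.6] twist 0.2
scene tube_1 0.65 [624.  16.  30.] [258. 198.]
scene tube_1 0.64 [451. 191.  20.] [189. 192.]
scene tube_1 0.57 [ 374. -250.   30.] [236. 282.]
scene tube_1 0.48 [ 610. -103.   20.] [276. 221.]
scene tube_1 0.45 [488.  59.  40.] [216. 203.]
[215.41346494 203.90361815]
```

View pics/c16.png

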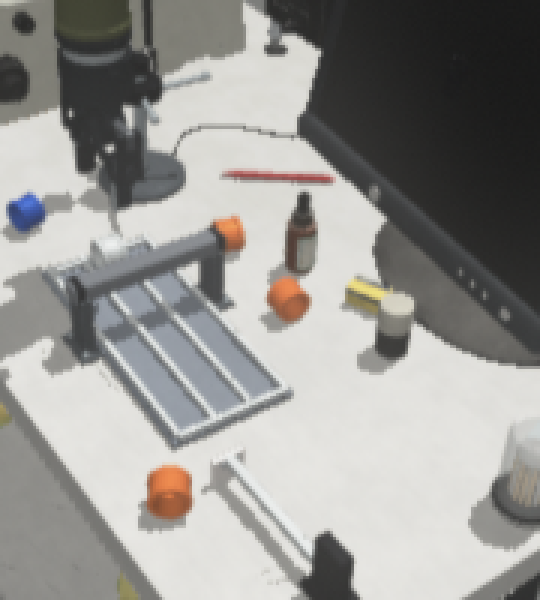

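The paddle was knocked aside but still stands, with its blade at (228,465), clear of the track. The second tube is at the stop (105,250). I'll grasp it now.

Request:
{"op": "arm_command", "data": {"commands": [{"fingers":75,"dx":0,"dy":0,"dz":25,"twist":0},{"fingers":75,"dx":0,"dy":0,"dz":45,"twist":0},{"fingers":75,"dx":0,"dy":0,"dz":60,"twist":0},{"fingers":75,"dx":0,"dy":0,"dz":75,"twist":0},{"fingers":75,"dx":0,"dy":0,"dz":87,"twist":0},{"fingers":75,"dx":0,"dy":0,"dz":87,"twist":0},{"fingers":75,"dx":0,"dy":0,"dz":87,"twist":0},{"fingers":55,"dx":0,"dy":0,"dz":87,"twist":0},{"fingers":48,"dx":0,"dy":0,"dz":87,"twist":0},{"fingers":42,"dx":0,"dy":0,"dz":87,"twist":0},{"fingers":30,"dx":0,"dy":0,"dz":87,"twist":0},{"fingers":30,"dx":0,"dy":0,"dz":87,"twist":0},{"fingers":30,"dx":0,"dy":0,"dz":87,"twist":0},{"fingers":30,"dx":0,"dy":0,"dz":87,"twist":0},{"fingers":30,"dx":0,"dy":0,"dz":87,"twist":0},{"fingers":30,"dx":0,"dy":0,"dz":87,"twist":0}], "squeeze": 50}}

```text
time_s: 35.28
position: [490.4, 67.2, 18.6]
eef_rot: [[0.999, -0.034, 0.002], [-0.034, -0.999, 0.0], [0.002, -0.0, -1.0]]
wrist_force: [-0.9, 1.3, 6.3]
grip_width: 0.451
grip_force: 49.6
```

```bash
sed -i 's/617.8,210\./618.4,210.8/' br.py; python3 br.py -107.8 148.5 130
```

```text
35.28 [490.4  67.2  18.6] [[0.999, -0.034, 0.002], [-0.034, -0.999, 0.0], [0.002, -0.0, -1.0]] [-0.9  1.3  6.3] 0.451 49.6
d [  87.8  -22.9 -129.7] twist -74.1
```

Request:
{"op": "arm_command", "data": {"commands": [{"fingers":30,"dx":0,"dy":0,"dz":-15,"twist":0},{"fingers":30,"dx":0,"dy":0,"dz":-35,"twist":0},{"fingers":30,"dx":0,"dy":0,"dz":-60,"twist":0},{"fingers":30,"dx":0,"dy":0,"dz":-85,"twist":0},{"fingers":30,"dx":0,"dy":0,"dz":-110,"twist":-3},{"fingers":30,"dx":10,"dy":0,"dz":-130,"twist":-8},{"fingers":30,"dx":25,"dy":0,"dz":-130,"twist":-14},{"fingers":30,"dx":40,"dy":0,"dz":-130,"twist":-20},{"fingers":30,"dx":55,"dy":0,"dz":-130,"twist":-26},{"fingers":30,"dx":70,"dy":-5,"dz":-130,"twist":-32},{"fingers":30,"dx":82,"dy":-10,"dz":-130,"twist":-38},{"fingers":30,"dx":86,"dy":-15,"dz":-130,"twist":-44},{"fingers":30,"dx":86,"dy":-21,"dz":-130,"twist":-50},{"fingers":30,"dx":86,"dy":-21,"dz":-130,"twist":-56},{"fingers":30,"dx":86,"dy":-21,"dz":-130,"twist":-62},{"fingers":30,"dx":86,"dy":-21,"dz":-130,"twist":-68},{"fingers":30,"dx":86,"dy":-21,"dz":-130,"twist":-74},{"fingers":30,"dx":86,"dy":-21,"dz":-130,"twist":-74},{"fingers":30,"dx":86,"dy":-21,"dz":-130,"twist":-74}]}}

```text
time_s: 36.87
position: [576.0, 85.2, 147.6]
eef_rot: [[0.311, 0.951, 0.0], [0.951, -0.311, 0.0], [0.0, 0.0, -1.0]]
wrist_force: [0.0, 0.7, -1.9]
grip_width: 0.452
grip_force: 50.9
```

```bash
python3 br.py -107.8 122 130 54
python3 - <<'E'
from fit import *
snap('scene','s17'); snap('top','t17')
a=cv2.resize(cv2.imread('pics/t17.png')[130:230,120:220],None,fx=4,fy=4,interpolation=3)
b=cv2.resize(cv2.imread('pics/s17.png')[110:210,160:260],None,fx=4,fy=4,interpolation=3)
cv2.imwrite('pics/c17.png',np.hstack([a,b]))
c=np.array([618.4,210.8])
for an in(-107.8,-17.8):
    u=np.array([np.cos(np.radians(an)),np.sin(np.radians(an))]); p=[*(c+82*u),133.7]; print(an,(proj('scene',p)-[160,110])*4+[400,0],(proj('top',p)-[120,130])*4)
E
```

```text
36.87 [576.   85.2 147.6] [[0.311, 0.951, 0.0], [0.951, -0.311, 0.0], [0.0, 0.0, -1.0]] [ 0.   0.7 -1.9] 0.452 50.9
d [ 2.6  1.9 25.6] twist -0.3
d [78.6  1.5 25.6] twist -0.3
-107.8 [685.71454763 196.88010683] [263.99951457 191.96899057]
-17.8 [753.70676073 139.34108828] [191.30544836  56.12301936]
```

View pics/c17.png

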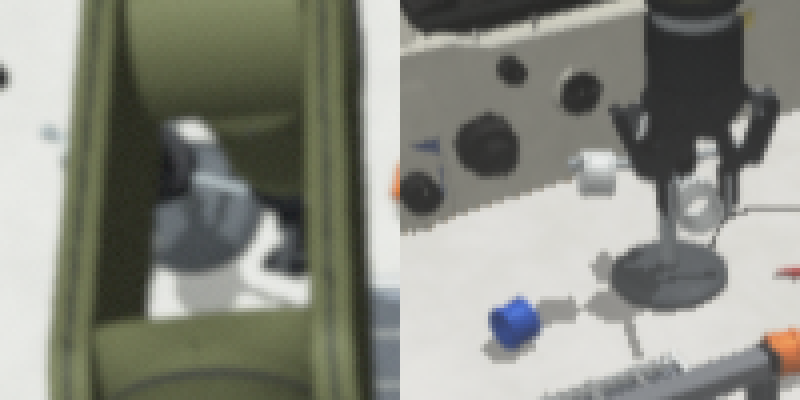

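The rack has turned by 90°: the hung tube is at (597,175), a bare branch is in front, and the second tube is held at (698,205). I'll thread it.

Request:
{"op": "arm_command", "data": {"commands": [{"fingers":30,"dx":0,"dy":2,"dz":13,"twist":0},{"fingers":30,"dx":0,"dy":2,"dz":25,"twist":0},{"fingers":30,"dx":0,"dy":2,"dz":25,"twist":0},{"fingers":30,"dx":8,"dy":2,"dz":25,"twist":0},{"fingers":30,"dx":16,"dy":2,"dz":25,"twist":0},{"fingers":30,"dx":24,"dy":2,"dz":25,"twist":0},{"fingers":30,"dx":32,"dy":2,"dz":25,"twist":0},{"fingers":30,"dx":40,"dy":2,"dz":25,"twist":0},{"fingers":30,"dx":45,"dy":2,"dz":25,"twist":0},{"fingers":30,"dx":50,"dy":2,"dz":25,"twist":0},{"fingers":30,"dx":50,"dy":2,"dz":25,"twist":0}]}}

```text
time_s: 37.88
position: [593.9, 133.4, 122.4]
eef_rot: [[0.307, 0.952, 0.001], [0.952, -0.307, 0.0], [0.001, 0.0, -1.0]]
wrist_force: [1.1, 0.1, -0.6]
grip_width: 0.452
grip_force: 50.9
```

```bash
python3 br.py -107.8 122 54
```

```text
37.88 [593.9 133.4 122.4] [[0.307, 0.952, 0.001], [0.952, -0.307, 0.0], [0.001, 0.0, -1.0]] [ 1.1  0.1 -0.6] 0.452 50.9
d [27.2 -0.4  0.4] twist -0.1
```

Request:
{"op": "arm_command", "data": {"commands": [{"fingers":30,"dx":7,"dy":0,"dz":0,"twist":0},{"fingers":30,"dx":14,"dy":0,"dz":0,"twist":0},{"fingers":30,"dx":21,"dy":0,"dz":0,"twist":0},{"fingers":30,"dx":27,"dy":0,"dz":1,"twist":0},{"fingers":30,"dx":27,"dy":0,"dz":4,"twist":0},{"fingers":30,"dx":27,"dy":0,"dz":8,"twist":0},{"fingers":30,"dx":27,"dy":0,"dz":8,"twist":0},{"fingers":30,"dx":27,"dy":0,"dz":8,"twist":0}]}}

```text
time_s: 38.55
position: [601.1, 157.5, 113.6]
eef_rot: [[0.308, 0.951, -0.002], [0.951, -0.308, -0.0], [-0.001, -0.001, -1.0]]
wrist_force: [-0.1, 0.0, -0.6]
grip_width: 0.453
grip_force: 50.9
```

Request:
{"op": "arm_command", "data": {"commands": [{"fingers":46,"dx":0,"dy":0,"dz":0,"twist":0},{"fingers":60,"dx":0,"dy":0,"dz":0,"twist":0},{"fingers":70,"dx":0,"dy":0,"dz":0,"twist":0},{"fingers":70,"dx":0,"dy":0,"dz":0,"twist":0},{"fingers":70,"dx":0,"dy":0,"dz":0,"twist":0},{"fingers":70,"dx":0,"dy":0,"dz":0,"twist":0},{"fingers":70,"dx":0,"dy":0,"dz":-25,"twist":0},{"fingers":70,"dx":0,"dy":0,"dz":-50,"twist":0},{"fingers":70,"dx":0,"dy":0,"dz":-80,"twist":0},{"fingers":70,"dx":0,"dy":0,"dz":-110,"twist":0},{"fingers":70,"dx":-40,"dy":0,"dz":-130,"twist":0},{"fingers":70,"dx":-80,"dy":0,"dz":-130,"twist":0},{"fingers":70,"dx":-120,"dy":0,"dz":-130,"twist":0},{"fingers":70,"dx":-160,"dy":0,"dz":-130,"twist":0},{"fingers":70,"dx":-200,"dy":0,"dz":-130,"twist":0},{"fingers":70,"dx":-240,"dy":0,"dz":-130,"twist":0},{"fingers":70,"dx":-240,"dy":0,"dz":-130,"twist":0},{"fingers":70,"dx":-240,"dy":0,"dz":-130,"twist":0}]}}

```text
time_s: 40.05
position: [527.2, -72.5, 244.6]
eef_rot: [[0.312, 0.95, 0.0], [0.95, -0.312, 0.0], [0.0, 0.0, -1.0]]
wrist_force: [-0.2, 1.0, -0.5]
grip_width: 0.819
grip_force: 0.0
```

Run:
```python
from fit import *
st()
snap('scene','s18'); snap('top','t18')
for t in('pin_jar','dropper_bottle','objective_case','paddle'): find('top',t,1)
a=cv2.resize(cv2.imread('pics/t18.png')[130:230,120:220],None,fx=4,fy=4,interpolation=3)
b=cv2.resize(cv2.imread('pics/s18.png')[110:210,160:260],None,fx=4,fy=4,interpolation=3)
cv2.imwrite('pics/c18.png',np.hstack([a,b]))
```

```text
40.05 [527.2 -72.5 244.6] [[0.312, 0.95, 0.0], [0.95, -0.312, 0.0], [0.0, 0.0, -1.0]] [-0.2  1.  -0.5] 0.819 0.0
top pin_jar 0.62 [ 632. -410.   84.] [369. 164.]
top objective_case 0.46 [ 661. -209.   63.] [301. 159.]
top paddle 0.85 [ 433. -371.   32.] [357. 232.]
```

View pics/c18.png

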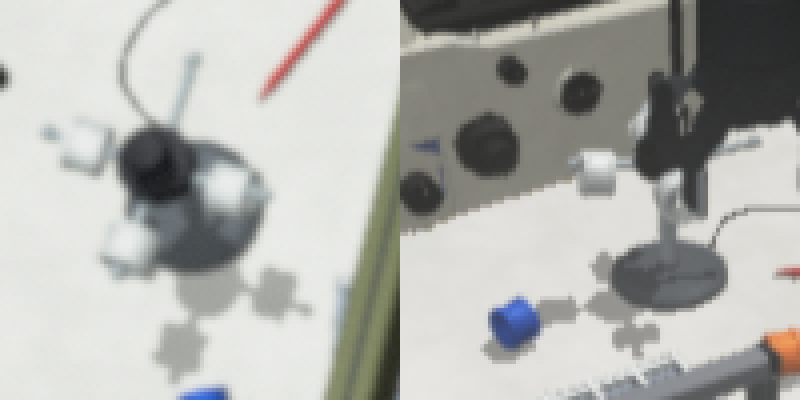

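The top view shows three tubes, each on its own branch: the taken one at (85,145) and mine at (130,245) and (225,190). One branch is still bare. The paddle stands off the track and the jar and case are where they were, so I'm handing in.

```bash
python3 -c "
from cell import hand_in
print(hand_in())"
```

```text
the job is handed in; nothing more can be done
None
```

The job is handed in: both tubes present were rolled under the bar to the stop and hung on separate free branches, with the rack turned 90° between them, and the paddle stands off the track (something knocked it a few centimetres aside after I set it down); the final look found the jar and case unmoved but missed the bottle, which I never went near.

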